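# Weigh the long cuff blank

### The arm

A 7-joint arm with a two-finger parallel gripper is mounted at the origin on the work surface. World frame = base frame: x ahead of the robot, y to its left, z up, the work surface at z = 0. Lengths are in m, angles in rad, forces in N, time in s.
With the tool pointing down it reaches from about 0.4 to 0.85 m from the base axis. Payload 4.5 kg.
Tool frame: the origin (TCP) lies on the centre line of the jaws, within the pads' length; the fingertips stand 25 mm ahead of it and the grasp point (between the pads) lies 6 mm ahead of it; z points along the fingers, y is the direction in which the jaws open and shut (so a half turn about z gives the same grasp; the last joint's range is limited). The gripper opens to 88 mm and grips with 3 to 60 N. Pads are 18 mm wide; open, the fingers measure 123 mm over their backs; the gripper's body (75 mm by 187 mm) begins 45 mm behind the grasp point.
Start: joints at [-1.086, 0.689, -0.195, 1.565, 0.157, 0.902, -0.215], TCP at [0.272, 0.563, 0.238] pointing down, gripper open.
Joint ranges: [-3.01, 3.01], [-0.46, 2.08], [-1.47, 1.51], [0.13, 2.56], [-1, 4.14], [0.04, 2.09], [-2.66, 2.66]. Speed limits (rad/s): [2.57, 2.57, 3.14, 3.14, 3.14, 3.14, 3.14].

### API

Orientations are given as a unit quaternion [x, y, z, w].
In Python, from plant import r, eyes gives the robot as it stands.
- The arm moves only by the tool servo_tool, never from a script. Its argument "deltas" is a list of rows, each an object of numbers: "dx", "dy", "dz": the shift along the tool's x, y, z in units of 60 mm (1.0 is 60 mm); "ax", "ay", "az": the turn, a rotation vector about the tool's x, y, z in units of 6 degrees (1.0 is 6 degrees); "hand": the finger opening in mm, from 0 to 88.1. A call has 1 to 10 rows; each row is the pose to reach, as a shift and turn from the pose commanded when the call began, along the tool's axes at that moment; what a row does not reach only later rows make up. A row lasts 1/8 s, in which the tool goes at most 62.5 mm and 10.7 degrees, less where a joint would pass 70% of its speed; a pose out of reach is approached as far as the arm can. A call with a gripper value outside its range is refused whole. The fingers move at their own pace and stop on an object; "newtons" is the grip in N (left out, the last holds). Time passes only in rows, so rows that repeat a pose let the fingers close. It gives the time, the measured TCP pose, the force and the opening at its end, in the units of the state.
- r.get_state(): the state, without advancing time (a new reading comes with each control period).
- eyes.snapshot(name): name is "scene" or "top"; returns (picture, depth): 400x640x3 uint8, red, green, blue; 400x640 float32, m along the optical axis (not along the pixel's ray), 0 where there is no reading.
- eyes.camera_model(name): a dict with "fx", "fy", "cx", "cy" (pixels), "k1" (the pictures are not rectified: a ray, as slopes to the right and down, at radius r is drawn at 1 + k1 r^2 times it, then the intrinsics apply), "pose" (4x4, takes a point from camera to world coordinates). Camera axes: x right, y up, looking along -z (the intrinsics and any distortion apply to the point x, -y, -z); pixel columns grow to the right and rows downward; lengths in m; the calibration is good to about 2 mm. A picture is of the moment at which its call begins. camera_model takes no time and is no camera call.
- r.finish_job(): hands the job in, once; it reports no verdict.
The state is a dict: "clock": time; "q": joint angles; "qd": joint speeds; "joint_torque": joint torques, N m; "tool_pos": TCP position; "eef_rot": TCP orientation; "contact_force": force on the tool from outside, world axes, zero at the start; "moment": the same for the moment, N m; "opening": opening from 0.0 (shut) to 1.0 (fully open).
Only numpy, scipy, OpenCV 4.12 (cv2) and the standard library are available. Lean on these libraries where they do the work, as an engineer would, in place of code of your own. Each camera call takes 0.05 s, during which the arm holds its last target.

### The job

First take the check weight off the scale pan and stand it upright on the bench. Then slide the longer of the two thin brass blanks lengthwise along the steel bench plate until one end sticks well out past the plate's clear end (the one without the burr stand), lift it by that end, and lay it flat and centred on the empty scale pan. Let go, and leave the short blank, burr stand, pliers and jar where they are.

Things in the scene. Friction and masses are not known exactly. Their poses are not given: they have to be found in the camera images.
- plate: Dark steel bench plate, fixed, 160 x 200 x 40 mm high (own x, y, z). Origin at the centre of its underside on the bench, so its top is 40 mm above the origin. Its two ends face own +y and -y (100 mm from the origin); the blanks lie on top roughly along its y. A burr stand stands beyond one end, low pliers lie beyond the other (clear) end. It may stand left or right of the robot, with the scale on the other side.
- scale: Grey bench scale, fixed. Origin on the bench directly under the pan's centre. Housing 115 x 130 mm and 25 mm high, reaching own x -72.5 to +42.5 mm, own y -65 to +65 mm; a 20 mm thick post carries a round steel pan, 70 mm diameter, 4 mm thick, its top 55 mm above the bench, with 26 mm of free space between pan and housing. The pan does not move.
- pan_top (a point): Centre of the top face of the scale's pan, 55 mm above the bench.
- weight: Steel check weight of about 200 g, at first standing on the scale pan: cylinder 30 mm diameter and 36 mm high with a small knob (16 mm diameter) on top, 52 mm high in all. Origin at the centre of its underside, z up.
- long_blank: The longer flat brass strip (about 90 g), square-ended, 34 mm wide (own x), 140 mm long (own y), 3 mm thick, lying loose on the plate. Origin at the centre of its underside. Its long axis is within about 0.15 rad of the plate's own y. Too thin to grip by its sides while it lies on the plate; where it sticks out past the plate the fingers can straddle its 34 mm width.
- end_a (a point): Middle of the long blank's underside edge at its +y end, 70 mm from its origin.
- end_b (a point): Middle of the long blank's underside edge at its -y end, 70 mm from its origin.
- short_blank: The shorter flat brass strip, 34 mm wide (own x), 100 mm long (own y), 3 mm thick, lying beside the long one on the plate, to be left alone. Origin at the centre of its underside.
- burr_stand: Round aluminium burr stand, 36 mm diameter, 22 mm high, with thin burrs standing up to 66 mm, on the bench beyond one end of the plate; leave alone. Origin at the centre of its underside.
- pliers: Small pliers lying flat, 40 mm wide, 9 mm high, reaching 35 mm to own +y and 70 mm to own -y from the origin (underside of the joint), on the bench beyond the plate's clear end; low enough for fingers to work above them; leave alone.
- jar: Small amber glass jar, 38 mm diameter, 45 mm high, on the bench behind the scale; leave alone. Origin at the centre of its underside.
Mind the look-alikes: they are no part of the job. Leave any blue or pink look-alike of the long_blank alone.

How it is judged:
On the way, in this order (a step that is already met when the one before it is completed fails the run):
1. the check weight stands upright on the bench, off the scale (height (world z) of weight below 0.005 m and angle between weight's own z axis and vertical below 0.1 rad and linear speed of weight below 0.02 m/s and horizontal distance between weight and pan_top above 0.05 m), for 0.2 s.
2. the long blank, still lying flat on the plate, sticks out at least 20 mm past an end of the plate (z of long_blank in the frame of plate between 0.036 and 0.044 m and angle between long_blank's own z axis and vertical below 0.08 rad and (y of any of end_a, end_b in the frame of plate above 0.12 m or y of any of end_a, end_b in the frame of plate below -0.12 m)), for 0.2 s.
3. the long blank is lifted clear of the plate (z of long_blank in the frame of plate above 0.055 m), for 0.1 s.
At the end, for the whole second after the job is handed in: The long blank rests flat (tilt under 0.06 rad) on the scale pan, its centre within 15 mm of the pan's centre, released and at rest; the check weight stands upright on the bench more than 50 mm from the pan's centre (all of step 1 and horizontal distance between long_blank and pan_top below 0.015 m and z of long_blank in the frame of pan_top between -0.003 and 0.004 m and angle between long_blank's own z axis and vertical below 0.06 rad and linear speed of long_blank below 0.01 m/s); the robot touches nothing.
It fails at once if the short blank is displaced by more than 20 mm (distance of short_blank from where it was at the start of the episode above 0.02 m).
It fails at once if the burr stand is displaced by more than 20 mm (distance of burr_stand from where it was at the start of the episode above 0.02 m).
It fails at once if the pliers is displaced by more than 20 mm (distance of pliers from where it was at the start of the episode above 0.02 m).
It fails at once if the jar is displaced by more than 20 mm (distance of jar from where it was at the start of the episode above 0.02 m).
It also fails if it takes over 69 s, if anything falls off the work surface, if the arm or the gripper's body presses on something with over 40 N, if the wrist force passes 120 N, or if a joint passes its speed limit or range.

## Working session

There is one attempt and no reset: what is moved stays moved. The work goes in short steps, Python scripts to look and compute and a tool call to move; the robot and the scene stay as the last step left them, time stands still between calls to the robot, and variables do not carry over. Pictures are saved under pics/ and viewed, and the job is handed in when it is done.

Besides the shell and the picture viewer there is one more tool, called after "Emit:" by a JSON object that holds its "fn" and its "kwargs". servo_tool: Moves the arm, as the interface text tells. Its arguments: {"type":"object","properties":{"deltas":{"type":"array","items":{"type":"object","properties":{"dx":{"type":"number"},"dy":{"type":"number"},"dz":{"type":"number"},"ax":{"type":"number"},"ay":{"type":"number"},"az":{"type":"number"},"hand":{"type":"number"}}}},"newtons":{"type":"number"}},"required":["deltas"]}

```bash
mkdir -p pics; ls; python3 - <<'E'
from plant import r, eyes
import cv2, numpy as np
s=r.get_state(); print(s)
for n in ["scene","top"]:
    p,d=eyes.snapshot(n); m=eyes.camera_model(n); print(n,m)
    cv2.imwrite(f"pics/{n}0.png",p[:,:,::-1]); np.savez(f"{n}0.npz",p=p,d=d)
E
```

```text
pics
{'clock': 0.0, 'q': array([-1.08622357,  0.68997919, -0.19448836,  1.56635128,  0.15734351,
        0.9024887 , -0.21513709]), 'qd': array([-0.00132216, -0.0011387 ,  0.00097189,  0.00199966, -0.00065672,
       -0.00019403, -0.00055197]), 'joint_torque': array([-9.91938759e-04, -5.27566946e+01, -1.26733683e+00, -1.53438735e+01,
       -5.27415995e-02,  6.45559427e-03,  1.48752588e-04]), 'tool_pos': array([0.27207928, 0.5619658 , 0.23681045]), 'eef_rot': array([ 2.23455886e-01,  9.74713613e-01, -9.08972562e-04, -1.14808766e-04]), 'contact_force': array([0.3969048 , 0.47787318, 0.41827706]), 'moment': array([ 0.02170041, -0.0204827 , -0.01776434]), 'opening': 1.0028539206958857}
scene {'fx': 381.1013646563074, 'fy': 381.1013646563074, 'cx': 321.6867546132195, 'cy': 195.24928239425563, 'k1': 0.0019659721611312046, 'pose': array([[ 0.7011501 , -0.49231842,  0.51576265,  0.97662979],
       [ 0.71289589,  0.47089769, -0.51964875, -0.42775453],
       [ 0.01296121,  0.73203684,  0.68114174,  0.61955584],
       [ 0.        ,  0.        ,  0.        ,  1.        ]])}
top {'fx': 375.6968730251887, 'fy': 375.6968730251887, 'cx': 319.15446507268, 'cy': 196.0015837542668, 'k1': 0.02883000487211717, 'pose': array([[ 1.62103996e-03,  9.94107720e-01, -1.08384566e-01,
         4.55372914e-01],
       [-9.99698137e-01, -1.04609482e-03, -2.45466830e-02,
        -2.69320234e-02],
       [-2.45154276e-02,  1.08391639e-01,  9.93805940e-01,
         1.08115030e+00],
       [ 0.00000000e+00,  0.00000000e+00,  0.00000000e+00,
         1.00000000e+00]])}
```

View pics/scene0.png

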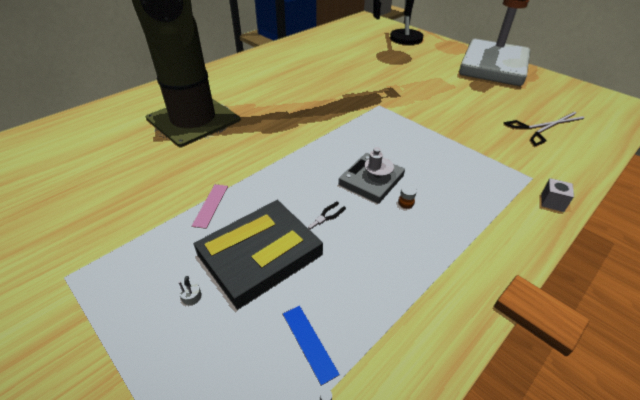

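View pics/top0.png

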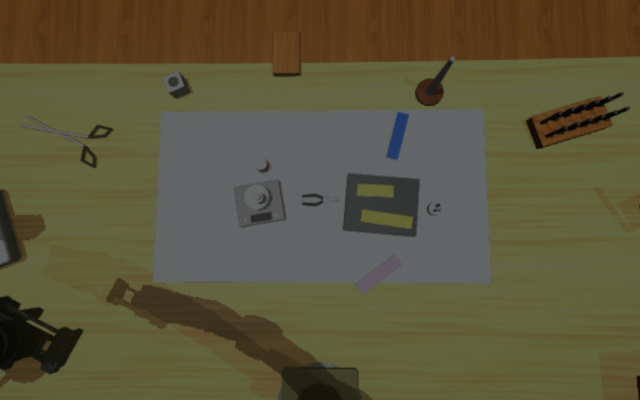

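```bash
cat > h.py <<'E'
import numpy as np, cv2
from plant import r, eyes
def K(m): return np.array([[m['fx'],0,m['cx']],[0,m['fy'],m['cy']],[0,0,1.]])
def rays(m,uv):
    u=cv2.undistortPoints(np.asarray(uv,float).reshape(-1,1,2),K(m),np.array([m['k1'],0,0,0.])).reshape(-1,2)
    return np.c_[u[:,0],-u[:,1],-np.ones(len(u))]
def plane(m,uv,z):
    d=rays(m,uv)@m['pose'][:3,:3].T; o=m['pose'][:3,3]
    return o+d*((z-o[2])/d[:,2])[:,None]
def proj(m,P):
    P=np.atleast_2d(P); c=(P-m['pose'][:3,3])@m['pose'][:3,:3]
    return cv2.projectPoints(np.c_[c[:,0],-c[:,1],-c[:,2]].reshape(-1,1,3),np.zeros(3),np.zeros(3),K(m),np.array([m['k1'],0,0,0.]))[0].reshape(-1,2)
def depthpts(m,d,uv):
    uv=np.asarray(uv); z=d[uv[:,1],uv[:,0]]
    return (rays(m,uv)*z[:,None])@m['pose'][:3,:3].T+m['pose'][:3,3]
E
python3 - <<'E'
from h import *
out=[]
for n,roi in [("top",(220,100,460,300)),("scene",(160,120,460,320))]:
    f=np.load(n+"0.npz"); p,d=f['p'],f['d']; m=eyes.camera_model(n)
    x0,y0,x1,y1=roi
    cv2.imwrite(f"pics/{n}_crop.png",cv2.convertScaleAbs(cv2.resize(p[y0:y1,x0:x1,::-1],None,fx=2.6,fy=2.6,interpolation=cv2.INTER_CUBIC),alpha=2 if n=="top" else 1.2))
    hsv=cv2.cvtColor(p,cv2.COLOR_RGB2HSV)
    print(n,"hsv long",hsv[219,387] if n=="top" else hsv[237,240])
    mk=cv2.inRange(hsv,(22,120,80),(35,255,255)); mm=np.zeros_like(mk); mm[y0:y1,x0:x1]=mk[y0:y1,x0:x1]
    # plate region only
    nc,l,st,ce=cv2.connectedComponentsWithStats(mm)
    for i in range(1,nc):
        if st[i,4]<80: continue
        if n=="scene" and not(190<ce[i][0]<320 and 190<ce[i][1]<300):continue
        if n=="top" and not(340<ce[i][0]<425 and 170<ce[i][1]<240):continue
        ys,xs=np.where(l==i)
        P=plane(m,np.c_[xs,ys],0.043)[:,:2]
        c,wh,a=cv2.minAreaRect(P.astype(np.float32)*1000)
        dp=depthpts(m,d,np.c_[xs,ys]); 
        ev,V=np.linalg.eigh(np.cov(P.T)); v=V[:,1]
        print(n,ce[i],"centroid",P.mean(0),"rect",c,wh,a,"pca ang",np.degrees(np.arctan2(v[1],v[0])),"len",np.sqrt(ev*12),"z med",np.median(dp[:,2]))
E
```

```text
top hsv long [ 32 129 101]
top [379.81465517 190.15948276] centroid [ 0.58471408 -0.16945062] rect (584.4644775390625, -164.01730346679688) (77.52867889404297, 27.531816482543945) 87.11703491210938 pca ang 86.80477010372488 len [0.02706025 0.06979496] z med 0.04461462537019201
top [387.50992063 219.04761905] centroid [ 0.50473615 -0.18913463] rect (504.4400939941406, -186.29019165039062) (135.37828063964844, 30.28887367248535) 82.61592864990234 pca ang 81.80020012370305 len [0.02833837 0.13388124] z med 0.04386300614912886
scene hsv long [ 27 169 183]
scene [238.78571429 234.35921325] centroid [ 0.50747787 -0.18658341] rect (507.7106018066406, -183.8594970703125) (140.50537109375, 36.15121841430664) 81.43119049072266 pca ang 81.39558368837329 len [0.03606535 0.14052327] z med 0.04339834444804341
scene [276.56935271 248.23645971] centroid [ 0.58680437 -0.15539936] rect (586.6879272460938, -153.6746063232422) (100.86229705810547, 35.72687911987305) 87.1771011352539 pca ang 87.27766748666929 len [0.03573319 0.10033191] z med 0.043414171456838124
```

```bash
sleep 0
```

```text
(no output)
```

View pics/top_crop.png

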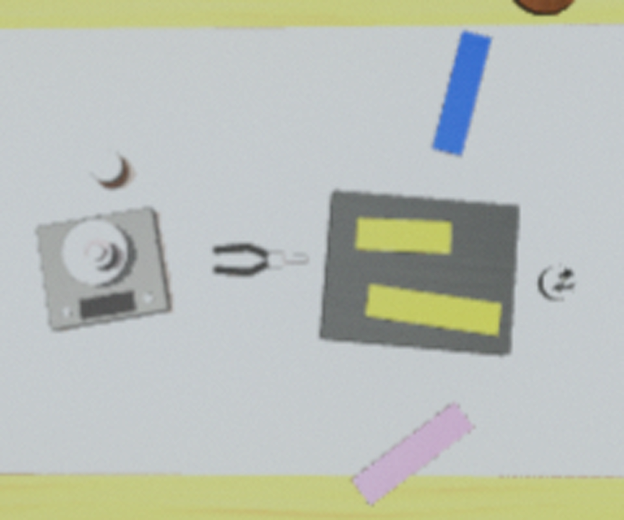

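View pics/scene_crop.png

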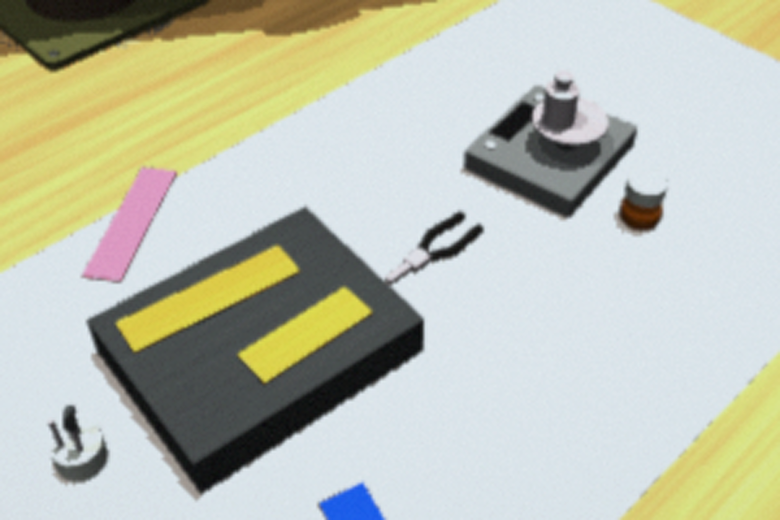

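```bash
python3 - <<'E'
from h import *
def rect(P):
    c,wh,a=cv2.minAreaRect((P[:,:2]*1000).astype(np.float32)); return np.round(c,1),np.round(wh,1),round(a,1)
for n in ["top","scene"]:
    f=np.load(n+"0.npz"); p,d=f['p'],f['d']; m=eyes.camera_model(n)
    v,u=np.mgrid[0:400,0:640]; uv=np.c_[u.ravel(),v.ravel()]
    P=depthpts(m,d,uv).reshape(400,640,3); ok=d>0
    hsv=cv2.cvtColor(p,cv2.COLOR_RGB2HSV)
    R=p.astype(int); yel=(R[...,0]-R[...,2])
    box=lambda a,b,c,e,z0,z1: ok&(P[...,0]>a)&(P[...,0]<b)&(P[...,1]>c)&(P[...,1]<e)&(P[...,2]>z0)&(P[...,2]<z1)
    tab=box(.35,.75,-.35,.4,-.03,.02); print(n,"table z",np.median(P[tab][:,2]),tab.sum())
    pl=box(.40,.70,-.33,-.03,.03,.06); print(" plate",rect(P[pl]),pl.sum(),np.median(P[pl][:,2]))
    # image-based top of plate: non-white within bbox
    for nm,b in [("long",box(.40,.55,-.33,-.03,.03,.06)),("short",box(.54,.70,-.33,-.03,.03,.06))]:
        vals=yel[b]; t=(np.percentile(vals,5)+np.percentile(vals,95 if nm=="x" else 92))/2
        mk=b&(yel>t)
        nc,l,st,ce=cv2.connectedComponentsWithStats(mk.astype(np.uint8)); i=1+np.argmax(st[1:,4])
        q=np.argwhere(l==i)[:,::-1]; Q=plane(m,q,.043); ev,V=np.linalg.eigh(np.cov(Q[:,:2].T))
        print(" ",nm,Q[:,:2].mean(0),np.sqrt(12*ev),np.degrees(np.arctan2(V[1,1],V[0,1])),rect(Q),ce[i])
    h=box(.40,.75,.05,.35,.017,.033); print(" housing",rect(P[h]),h.sum(),np.median(P[h][:,2]))
    pan=box(.40,.75,.08,.32,.045,.062); print(" pan",rect(P[pan]),P[pan].mean(0),pan.sum(),np.median(P[pan][:,2]))
    w=box(.40,.75,.08,.32,.068,.12); print(" weight",rect(P[w]),P[w].mean(0),w.sum(),P[w][:,2].max())
    w=box(.40,.75,.08,.32,.085,.095); print(" weight top",rect(P[w]),P[w].mean(0),w.sum())
    w=box(.40,.75,.08,.32,.100,.12); print(" knob",rect(P[w]),w.sum())
E
```

```text
top table z 0.0015809338533562256 29596
 plate (array([ 544. , -202.2]), array([256.6, 162.8]), 85.1) 4243 0.041785176744870256
  long [ 0.50552711 -0.18644298] [0.03427103 0.1404437 ] 81.47421648404251 (array([ 505.5, -185.9]), array([139.9,  34.5]), 81.4) [386.52194357 218.76018809]
  short [ 0.5848685  -0.15594293] [0.03433591 0.10054744] 87.37492857086272 (array([ 584.9, -155.9]), array([100.1,  34.5]), 86.9) [374.92444444 190.11333333]
 housing (array([579.7, 174.4]), array([174.9, 131.1]), 9.9) 1382 0.025596324603515463
 pan (array([605.1, 171.7]), array([ 67.2, 147.3]), 88.9) [0.5823874  0.17195766 0.05429139] 470 0.05518230255947243
 weight (array([560.7, 160.9]), array([30.4, 29.8]), 31.5) [0.55967101 0.15888049 0.09431568] 123 0.10936926551486625
 weight top (array([561.2, 161.8]), array([30.8, 28.9]), 19.2) [0.56065167 0.15944941 0.0919727 ] 72
 knob (array([562. , 161.5]), array([16.6, 13.6]), 4.6) 31
scene table z 0.0011608492169862261 36065
 plate (array([ 546.5, -201. ]), array([258.8, 162.4]), 85.4) 6869 0.04083468256867673
  long [ 0.50737145 -0.18607388] [0.03505853 0.13994184] 81.25973106077352 (array([ 507.7, -183.6]), array([140.1,  35.6]), 81.2) [238.96878364 234.19160388]
  short [ 0.58654795 -0.15503825] [0.03487421 0.09997588] 87.20629989562714 (array([ 586.4, -153.3]), array([100.2,  34.9]), 87.4) [276.62993197 248.05714286]
 housing (array([588. , 175.2]), array([181.6, 132.2]), 9.6) 1354 0.025216788881358254
 pan (array([607.3, 162.5]), array([ 69.4, 140.6]), 73.6) [0.59541122 0.16798503 0.05351165] 402 0.05497647314238352
 weight (array([565. , 160.8]), array([29.5, 26.5]), 29.6) [0.56777564 0.15687747 0.0879331 ] 202 0.10816296015372773
 weight top (array([565.1, 160.9]), array([28.8, 26.4]), 29.6) [0.56746322 0.15759934 0.09109492] 84
 knob (array([563.7, 161.5]), array([13.5, 14.1]), 41.2) 32
```

```bash
python3 - <<'E'
from h import *
from scipy.optimize import least_squares
for n in ["top","scene"]:
    f=np.load(n+"0.npz"); p,d=f['p'],f['d']; m=eyes.camera_model(n)
    v,u=np.mgrid[0:400,0:640]; uv=np.c_[u.ravel(),v.ravel()]
    P=depthpts(m,d,uv).reshape(400,640,3); ok=d>0
    def rect(P):
        c,wh,a=cv2.minAreaRect((P[:,:2]*1000).astype(np.float32)); return np.round(c,1),np.round(wh,1),round(a,1)
    def comp(z0,z1,pt):
        mk=(ok&(P[...,2]>z0)&(P[...,2]<z1)).astype(np.uint8)
        nc,l,st,ce=cv2.connectedComponentsWithStats(mk)
        px=proj(m,pt)[0]; best=min(range(1,nc),key=lambda i:np.hypot(*(ce[i]-px)) if st[i,4]>15 else 1e9)
        return l==best
    pl=comp(.033,.048,(.545,-.17,.04)); q=np.argwhere(pl)[:,::-1]; print(n,"plate",rect(plane(m,q,.041)),pl.sum())
    # pan+weight above .045 projected onto pan plane, keep edge pts 
    mk=comp(.045,.12,(.57,.16,.06)); q=np.argwhere(mk)[:,::-1]
    Q=P[mk]; low=Q[(Q[:,2]<.06)]
    hull=cv2.convexHull((low[:,:2]*1000).astype(np.float32)).reshape(-1,2)
    print(" pan enc", cv2.minEnclosingCircle((low[:,:2]*1000).astype(np.float32)), len(low))
    s=least_squares(lambda c:np.hypot(*(hull-c[:2]).T)-35,hull.mean(0),loss="soft_l1"); print("  fit",s.x,np.round(s.fun,1))
    hm=comp(.017,.12,(.565,.165,.03)); Q=P[hm]; Q=Q[(Q[:,2]<.034)]; print(" housing",rect(Q),len(Q))
    for nm,pt,z in [("jar",(.645,.155,.04),.01),("burr",(.535,-.30,.02),.012),("pliers",(.55,.05,.005),.004)]:
        c=comp(z,.08,pt); print(" ",nm,P[c][:,:2].min(0),P[c][:,:2].max(0),c.sum())
E
```

```text
top plate (array([ 546.2, -173.4]), array([199.3, 162.4]), 85.1) 4193
 pan enc ((566.3331298828125, 171.9674835205078), 35.922725677490234) 388
  fit [566.44089918 171.63858188] [-0.1  0.9  0.1  0.4  0.4  1.2 -0.9 -0.9  0.2 -0.3 -0.4 -0.4  0.4  0.9
  0.4  0.  -0.   0.4  0.7  0.9  0.1 -0.2  0.2  0.1 -2.1 -0.6  0.3  0.
  0.1  0.4  0.   0.5 -0. ]
 housing (array([551.8, 169.5]), array([118.2, 131.1]), 9.9) 1364
  jar [0.64403363 0.14483386] [0.67935471 0.17946602] 162
  burr [ 0.51722598 -0.33931466] [ 0.55106236 -0.30614868] 139
  pliers [ 0.54097575 -0.05448694] [0.57856948 0.05492912] 207
scene plate (array([ 551.8, -173.6]), array([200.4, 164.2]), 84.9) 6697
 pan enc ((570.0215454101562, 172.8695526123047), 35.460391998291016) 308
  fit [569.75014462 173.1462923 ] [-1.5 -1.3 -0.7 -1.1  0.2  0.2 -0.2  0.1 -0.3 -2.  -1.3 -0.3 -0.  -0.3
 -0.7 -0.8 -0.6  0.3  0.8  0.   0.4 -0.3 -0.9]
 housing (array([555.2, 169.7]), array([115.1, 132.2]), 9.6) 1272
  jar [0.64514804 0.1452779 ] [0.68286208 0.18213465] 314
  burr [ 0.52000128 -0.33984484] [ 0.55638512 -0.30511622] 379
  pliers [0.48975962 0.09684843] [0.62224783 0.24270494] 1919
```

```bash
cat > go.py <<'E'
from h import *
from scipy.spatial.transform import Rotation as Ro
import sys
def go(x,y,z,jaw=-8.6):
    s=r.get_state(); R=Ro.from_quat(s['eef_rot']); M=R.as_matrix()
    d=M.T@(np.array([x,y,z])-s['tool_pos'])
    j=np.radians(jaw); best=None
    for k in (0,np.pi):
        yv=np.array([np.cos(j+k),np.sin(j+k),0]); zv=np.array([0,0,-1.]); T=np.c_[np.cross(yv,zv),yv,zv]
        rv=(R.inv()*Ro.from_matrix(T)).as_rotvec()
        if best is None or np.linalg.norm(rv)<np.linalg.norm(best): best=rv
    print("t",round(s['clock'],2),"pos",np.round(s['tool_pos'],4),"jawdeg",np.round(np.degrees(np.arctan2(M[1,1],M[0,1])),2),"tilt",np.round(M[:2,2],4),"F",np.round(s['contact_force'],1),"open mm",round(s['opening']*88.1,1))
    print("q",np.round(s['q'],2))
    print("d units",np.round(d/.06,3),"a units",np.round(np.degrees(best)/6,3),"dist mm",np.linalg.norm(d)*1e3)
if __name__=="__main__": go(*map(float,sys.argv[1:]))
E
python3 go.py 0.5635 0.161 0.20
```

```text
t 0.1 pos [0.2721 0.562  0.2369] jawdeg 64.18 tilt [-0.0006 -0.0015] F [1.2 0.6 0.7] open mm 88.1
q [-1.09  0.69 -0.19  1.57  0.16  0.9  -0.22]
d units [-7.283 -3.9    0.622] a units [-1.300e-02  1.100e-02  1.213e+01] dist mm 497.11492600213256
```

Emit:
{"fn": "servo_tool", "kwargs": {"deltas": [{"dx":-0.5,"dy":-0.27,"dz":0.0,"az":0.8,"hand":60},{"dx":-1.2,"dy":-0.65,"dz":0.1,"az":2.0,"hand":60},{"dx":-2.0,"dy":-1.05,"dz":0.2,"az":3.4,"hand":60},{"dx":-2.8,"dy":-1.5,"dz":0.3,"az":4.8,"hand":60},{"dx":-3.6,"dy":-1.9,"dz":0.35,"az":6.2,"hand":60},{"dx":-4.4,"dy":-2.35,"dz":0.4,"az":7.6,"hand":60},{"dx":-5.2,"dy":-2.8,"dz":0.5,"az":9.0,"hand":60},{"dx":-6.0,"dy":-3.2,"dz":0.55,"az":10.3,"hand":60},{"dx":-6.8,"dy":-3.6,"dz":0.6,"az":11.4,"hand":60},{"dx":-7.28,"dy":-3.9,"dz":0.62,"az":12.13,"hand":60}]}}

```text
schema error: expected keys dx, dy, dz, ax, ay, az, hand
```

```bash
python3 go.py 0.5635 0.161 0.086
```

```text
t 0.1 pos [0.2721 0.562  0.2369] jawdeg 64.18 tilt [-0.0006 -0.0015] F [1.2 0.6 0.7] open mm 88.1
q [-1.09  0.69 -0.19  1.57  0.16  0.9  -0.22]
d units [-7.283 -3.897  2.522] a units [-1.300e-02  1.100e-02  1.213e+01] dist mm 518.1984483223562
```

All keys are required.

Emit:
{"fn": "servo_tool", "kwargs": {"deltas": [{"dx":-0.5,"dy":-0.27,"dz":0.0,"ax":0,"ay":0,"az":0.8,"hand":60},{"dx":-1.2,"dy":-0.65,"dz":0.1,"ax":0,"ay":0,"az":2.0,"hand":60},{"dx":-2.0,"dy":-1.05,"dz":0.2,"ax":0,"ay":0,"az":3.4,"hand":60},{"dx":-2.8,"dy":-1.5,"dz":0.3,"ax":0,"ay":0,"az":4.8,"hand":60},{"dx":-3.6,"dy":-1.9,"dz":0.35,"ax":0,"ay":0,"az":6.2,"hand":60},{"dx":-4.4,"dy":-2.35,"dz":0.4,"ax":0,"ay":0,"az":7.6,"hand":60},{"dx":-5.2,"dy":-2.8,"dz":0.5,"ax":0,"ay":0,"az":9.0,"hand":60},{"dx":-6.0,"dy":-3.2,"dz":0.55,"ax":0,"ay":0,"az":10.3,"hand":60},{"dx":-6.8,"dy":-3.6,"dz":0.6,"ax":0,"ay":0,"az":11.4,"hand":60},{"dx":-7.28,"dy":-3.9,"dz":0.62,"ax":0,"ay":0,"az":12.13,"hand":60}]}}

```text
clock: 1.35
tool_pos: [0.5649, 0.1586, 0.2]
eef_rot: [0.76, 0.65, -0.0, 0.001]
contact_force: [0.3, 1.1, 0.4]
opening: 0.683
```

```bash
python3 go.py 0.5635 0.161 0.086
```

```text
t 1.35 pos [0.5649 0.1586 0.2   ] jawdeg -8.94 tilt [ 0.0001 -0.0013] F [0.3 1.1 0.4] open mm 60.2
q [-0.41  0.69  0.11  1.73 -0.1   0.73 -0.41]
d units [ 0.039 -0.029  1.899] a units [ 0.003  0.013 -0.057] dist mm 113.98812339326966
```

Emit:
{"fn": "servo_tool", "kwargs": {"deltas": [{"dx":0,"dy":0,"dz":0.0,"ax":0,"ay":0,"az":0,"hand":60},{"dx":0,"dy":0,"dz":0.4,"ax":0,"ay":0,"az":0,"hand":60},{"dx":0,"dy":0,"dz":0.8,"ax":0,"ay":0,"az":0,"hand":60},{"dx":0,"dy":0,"dz":1.1,"ax":0,"ay":0,"az":0,"hand":60}]}}

```text
clock: 1.85
tool_pos: [0.562, 0.1637, 0.1333]
eef_rot: [0.757, 0.653, -0.0, -0.001]
contact_force: [-0.2, -0.3, -0.1]
opening: 0.682
```

```bash
python3 go.py 0.5635 0.161 0.086; python3 - <<'E'
from h import *
for n in ["scene","top"]:
    p,d=eyes.snapshot(n); m=eyes.camera_model(n)
    u,v=proj(m,(.5635,.161,.09))[0].astype(int); c=p[max(0,v-60):v+60,u-80:u+80,::-1]
    cv2.imwrite(f"pics/{n}1.png",cv2.resize(c,None,fx=4,fy=4,interpolation=cv2.INTER_CUBIC)); print(u,v)
E
```

```text
t 1.85 pos [0.562  0.1637 0.1333] jawdeg -8.41 tilt [-0.0021  0.0011] F [-0.2 -0.3 -0.1] open mm 60.0
q [-0.41  0.78  0.08  1.79 -0.11  0.58 -0.41]
d units [-0.042  0.034  0.787] a units [-0.022 -0.008  0.032] dist mm 47.35932337693065
375 154
257 196
```

View pics/scene1.png

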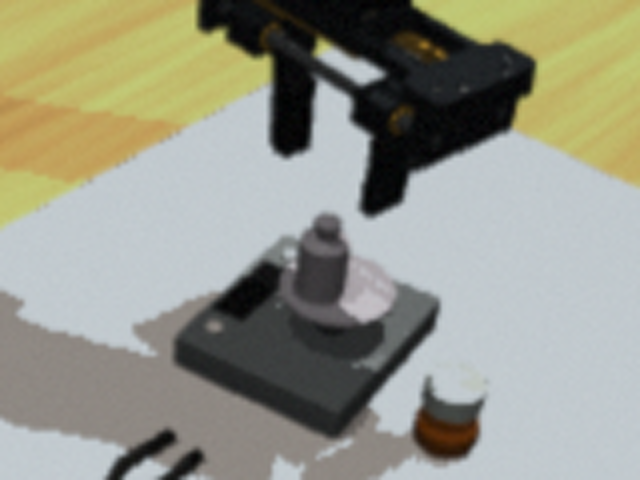

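Emit:
{"fn": "servo_tool", "kwargs": {"deltas": [{"dx":-0.02,"dy":0.02,"dz":0.3,"ax":0,"ay":0,"az":0,"hand":60},{"dx":-0.02,"dy":0.02,"dz":0.55,"ax":0,"ay":0,"az":0,"hand":60},{"dx":-0.02,"dy":0.02,"dz":0.76,"ax":0,"ay":0,"az":0,"hand":60},{"dx":-0.02,"dy":0.02,"dz":0.76,"ax":0,"ay":0,"az":0,"hand":60},{"dx":-0.02,"dy":0.02,"dz":0.76,"ax":0,"ay":0,"az":0,"hand":60}]}}

```text
clock: 2.58
tool_pos: [0.5648, 0.1603, 0.089]
eef_rot: [0.758, 0.652, 0.0, 0.0]
contact_force: [-0.6, 0.5, 0.0]
opening: 0.681
```

```bash
python3 go.py 0.5635 0.161 0.086
```

```text
t 2.58 pos [0.5648 0.1603 0.089 ] jawdeg -8.61 tilt [0.0005 0.0002] F [-0.6  0.5  0. ] open mm 60.0
q [-0.4   0.85  0.07  1.8  -0.11  0.49 -0.4 ]
d units [ 0.008 -0.023  0.05 ] a units [ 0.004 -0.002 -0.002] dist mm 3.339986685629719
```

Emit:
{"fn": "servo_tool", "kwargs": {"deltas": [{"dx":0,"dy":-0.02,"dz":0.05,"ax":0,"ay":0,"az":0,"hand":45},{"dx":0,"dy":-0.02,"dz":0.05,"ax":0,"ay":0,"az":0,"hand":36},{"dx":0,"dy":-0.02,"dz":0.05,"ax":0,"ay":0,"az":0,"hand":30},{"dx":0,"dy":-0.02,"dz":0.05,"ax":0,"ay":0,"az":0,"hand":22},{"dx":0,"dy":-0.02,"dz":0.05,"ax":0,"ay":0,"az":0,"hand":20},{"dx":0,"dy":-0.02,"dz":0.05,"ax":0,"ay":0,"az":0,"hand":20},{"dx":0,"dy":-0.02,"dz":0.05,"ax":0,"ay":0,"az":0,"hand":20}], "newtons": 25}}

```text
clock: 3.45
tool_pos: [0.5628, 0.1606, 0.0859]
eef_rot: [0.758, 0.652, -0.0, -0.0]
contact_force: [-3.8, 0.6, 4.9]
opening: 0.32
```

```bash
python3 go.py 0.5635 0.161 0.13;python3 go.py 0.47 0.05 0.13
```

```text
t 3.45 pos [0.5628 0.1606 0.0859] jawdeg -8.59 tilt [-0.001   0.0001] F [-3.8  0.6  4.9] open mm 28.2
q [-0.4   0.85  0.07  1.81 -0.11  0.48 -0.4 ]
d units [ 0.008  0.01  -0.735] a units [-0.009  0.     0.001] dist mm 44.09631956223532
t 3.45 pos [0.5628 0.1606 0.0859] jawdeg -8.59 tilt [-0.001   0.0001] F [-3.8  0.6  4.9] open mm 28.2
q [-0.4   0.85  0.07  1.81 -0.11  0.48 -0.4 ]
d units [-2.054 -1.254 -0.734] a units [-0.009  0.     0.001] dist mm 150.962783735356
```

Emit:
{"fn": "servo_tool", "kwargs": {"deltas": [{"dx":0,"dy":0,"dz":-0.2,"ax":0,"ay":0,"az":0,"hand":20},{"dx":0,"dy":0,"dz":-0.5,"ax":0,"ay":0,"az":0,"hand":20},{"dx":-0.1,"dy":-0.05,"dz":-0.73,"ax":0,"ay":0,"az":0,"hand":20},{"dx":-0.4,"dy":-0.25,"dz":-0.73,"ax":0,"ay":0,"az":0,"hand":20},{"dx":-0.8,"dy":-0.5,"dz":-0.73,"ax":0,"ay":0,"az":0,"hand":20},{"dx":-1.2,"dy":-0.75,"dz":-0.73,"ax":0,"ay":0,"az":0,"hand":20},{"dx":-1.6,"dy":-1.0,"dz":-0.73,"ax":0,"ay":0,"az":0,"hand":20},{"dx":-1.9,"dy":-1.18,"dz":-0.73,"ax":0,"ay":0,"az":0,"hand":20},{"dx":-2.05,"dy":-1.25,"dz":-0.73,"ax":0,"ay":0,"az":0,"hand":20},{"dx":-2.05,"dy":-1.25,"dz":-0.73,"ax":0,"ay":0,"az":0,"hand":20}]}}

```text
clock: 4.7
tool_pos: [0.4711, 0.0496, 0.1301]
eef_rot: [0.759, 0.652, 0.0, 0.0]
contact_force: [0.4, 0.4, -2.0]
opening: 0.32
```

```bash
python3 go.py 0.47 0.05 0.036; python3 - <<'E'
from h import *
for n in ["scene"]:
    p,d=eyes.snapshot(n); m=eyes.camera_model(n)
    u,v=proj(m,(.47,.05,.09))[0].astype(int); print(u,v); c=p[max(0,v-60):v+60,u-80:u+80,::-1]
    cv2.imwrite(f"pics/{n}2.png",cv2.resize(c,None,fx=4,fy=4,interpolation=cv2.INTER_CUBIC))
E
```

```text
t 4.7 pos [0.4711 0.0496 0.1301] jawdeg -8.67 tilt [0.0011 0.0001] F [ 0.4  0.4 -2. ] open mm 28.2
q [-0.23  0.69  0.04  2.12 -0.08  0.33 -0.27]
d units [ 0.003 -0.021  1.568] a units [ 0.01  -0.002 -0.011] dist mm 94.11635331447894
312 157
```

View pics/scene2.png

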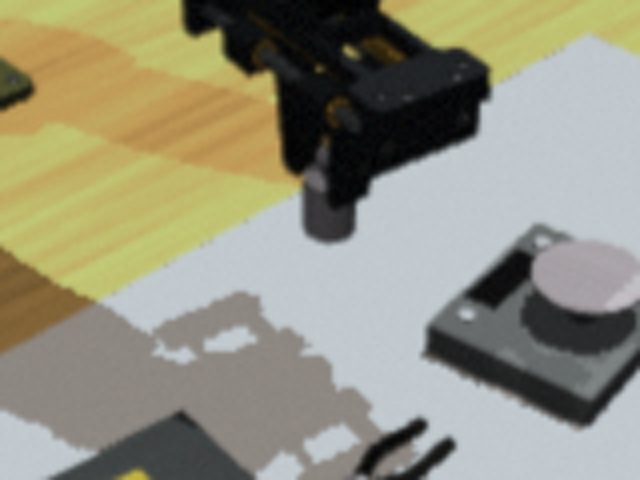

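Emit:
{"fn": "servo_tool", "kwargs": {"deltas": [{"dx":0,"dy":0,"dz":0.4,"ax":0,"ay":0,"az":0,"hand":20},{"dx":0,"dy":0,"dz":0.8,"ax":0,"ay":0,"az":0,"hand":20},{"dx":0,"dy":0,"dz":1.2,"ax":0,"ay":0,"az":0,"hand":20},{"dx":0,"dy":0,"dz":1.45,"ax":0,"ay":0,"az":0,"hand":20},{"dx":0,"dy":0,"dz":1.55,"ax":0,"ay":0,"az":0,"hand":20},{"dx":0,"dy":0,"dz":1.55,"ax":0,"ay":0,"az":0,"hand":20},{"dx":0,"dy":0,"dz":1.55,"ax":0,"ay":0,"az":0,"hand":20}]}}

```text
clock: 5.62
tool_pos: [0.4713, 0.0502, 0.0372]
eef_rot: [0.758, 0.652, 0.001, 0.0]
contact_force: [0.5, -0.3, -1.9]
opening: 0.32
```

```bash
python3 go.py 0.47 0.05 0.031
```

```text
t 5.62 pos [0.4713 0.0502 0.0372] jawdeg -8.61 tilt [0.0012 0.0002] F [ 0.5 -0.3 -1.9] open mm 28.2
q [-0.21  0.88  0.01  2.15 -0.08  0.11 -0.27]
d units [-0.006 -0.021  0.103] a units [ 0.011 -0.004 -0.001] dist mm 6.342871783668715
```

Emit:
{"fn": "servo_tool", "kwargs": {"deltas": [{"dx":0,"dy":0,"dz":0.04,"ax":0,"ay":0,"az":0,"hand":20},{"dx":0,"dy":0,"dz":0.07,"ax":0,"ay":0,"az":0,"hand":20},{"dx":0,"dy":0,"dz":0.1,"ax":0,"ay":0,"az":0,"hand":20},{"dx":0,"dy":0,"dz":0.1,"ax":0,"ay":0,"az":0,"hand":20}]}}

```text
clock: 6.12
tool_pos: [0.4708, 0.0501, 0.0308]
eef_rot: [0.758, 0.652, 0.0, 0.0]
contact_force: [-0.1, -0.6, 2.6]
opening: 0.324
```

```bash
python3 go.py 0.47 0.05 0.031
```

```text
t 6.12 pos [0.4708 0.0501 0.0308] jawdeg -8.61 tilt [0.0002 0.0001] F [-0.1 -0.6  2.6] open mm 28.5
q [-0.21  0.89  0.01  2.16 -0.08  0.1  -0.27]
d units [-0.004 -0.012 -0.003] a units [ 0.002 -0.002 -0.001] dist mm 0.7977183354650733
```

Emit:
{"fn": "servo_tool", "kwargs": {"deltas": [{"dx":0,"dy":0,"dz":0,"ax":0,"ay":0,"az":0,"hand":34},{"dx":0,"dy":0,"dz":0,"ax":0,"ay":0,"az":0,"hand":45},{"dx":0,"dy":0,"dz":0,"ax":0,"ay":0,"az":0,"hand":55},{"dx":0,"dy":0,"dz":0,"ax":0,"ay":0,"az":0,"hand":55},{"dx":0,"dy":0,"dz":-0.2,"ax":0,"ay":0,"az":0,"hand":55},{"dx":0,"dy":0,"dz":-0.6,"ax":0,"ay":0,"az":0,"hand":55},{"dx":0,"dy":0,"dz":-1.2,"ax":0,"ay":0,"az":0,"hand":55},{"dx":0,"dy":0,"dz":-1.8,"ax":0,"ay":0,"az":0,"hand":55},{"dx":0,"dy":0,"dz":-2.0,"ax":0,"ay":0,"az":0,"hand":55}]}}

```text
clock: 7.25
tool_pos: [0.4716, 0.0502, 0.1529]
eef_rot: [0.758, 0.652, 0.002, 0.001]
contact_force: [0.2, 1.0, 0.4]
opening: 0.627
```

```bash
python3 go.py 0.493 -0.275 0.13; python3 - <<'E'
from h import *
for n in ["scene"]:
    p,d=eyes.snapshot(n); m=eyes.camera_model(n)
    u,v=proj(m,(.47,.05,.04))[0].astype(int); print(u,v); c=p[max(0,v-60):v+60,u-80:u+80,::-1]
    cv2.imwrite(f"pics/{n}3.png",cv2.resize(c,None,fx=4,fy=4,interpolation=cv2.INTER_CUBIC))
E
```

```text
t 7.25 pos [0.4716 0.0502 0.1529] jawdeg -8.62 tilt [0.0036 0.0007] F [0.2 1.  0.4] open mm 55.2
q [-0.23  0.64  0.05  2.1  -0.08  0.39 -0.28]
d units [-5.305  1.163  0.38 ] a units [ 0.033 -0.012 -0.003] dist mm 326.67480358256955
312 174
```

View pics/scene3.png

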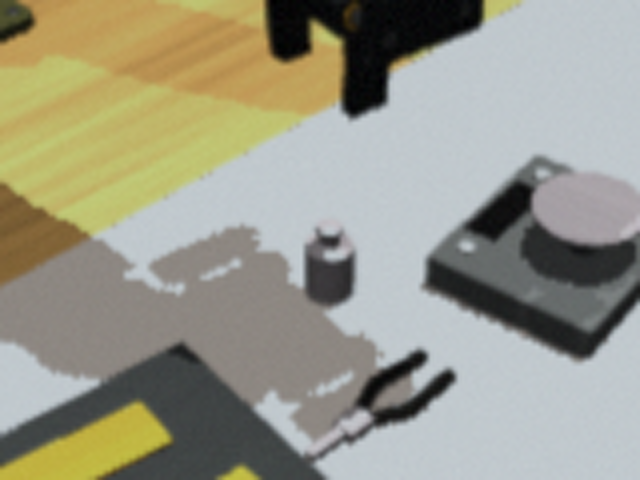

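Emit:
{"fn": "servo_tool", "kwargs": {"deltas": [{"dx":-0.3,"dy":0.07,"dz":0,"ax":0,"ay":0,"az":0,"hand":20},{"dx":-0.9,"dy":0.2,"dz":0,"ax":0,"ay":0,"az":0,"hand":0},{"dx":-1.6,"dy":0.35,"dz":0,"ax":0,"ay":0,"az":0,"hand":0},{"dx":-2.4,"dy":0.52,"dz":0,"ax":0,"ay":0,"az":0,"hand":0},{"dx":-3.2,"dy":0.7,"dz":0,"ax":0,"ay":0,"az":0,"hand":0},{"dx":-4.0,"dy":0.87,"dz":0.1,"ax":0,"ay":0,"az":0,"hand":0},{"dx":-4.7,"dy":1.03,"dz":0.2,"ax":0,"ay":0,"az":0,"hand":0},{"dx":-5.15,"dy":1.12,"dz":0.3,"ax":0,"ay":0,"az":0,"hand":0},{"dx":-5.3,"dy":1.16,"dz":0.38,"ax":0,"ay":0,"az":0,"hand":0},{"dx":-5.3,"dy":1.16,"dz":0.38,"ax":0,"ay":0,"az":0,"hand":0}]}}

```text
clock: 8.55
tool_pos: [0.4914, -0.2739, 0.1268]
eef_rot: [0.758, 0.652, -0.0, -0.001]
contact_force: [0.2, 0.4, -0.1]
opening: 0.004
```

```bash
python3 go.py 0.4935 -0.273 0.075; python3 - <<'E'
from h import *
for n in ["scene","top"]:
    p,d=eyes.snapshot(n); m=eyes.camera_model(n)
    u,v=proj(m,(.5,-.25,.04))[0].astype(int); print(u,v); c=p[max(0,v-60):v+60,u-80:u+80,::-1]
    cv2.imwrite(f"pics/{n}4.png",cv2.resize(c,None,fx=4,fy=4,interpolation=cv2.INTER_CUBIC))
E
```

```text
t 8.55 pos [ 0.4914 -0.2739  0.1268] jawdeg -8.61 tilt [-0.0017  0.0015] F [ 0.2  0.4 -0.1] open mm 0.4
q [ 0.45  0.76 -0.05  1.86  0.06  0.53  0.22]
d units [0.019 0.033 0.863] a units [-0.018 -0.012 -0.001] dist mm 51.854214784086906
209 250
409 220
```

View pics/scene4.png

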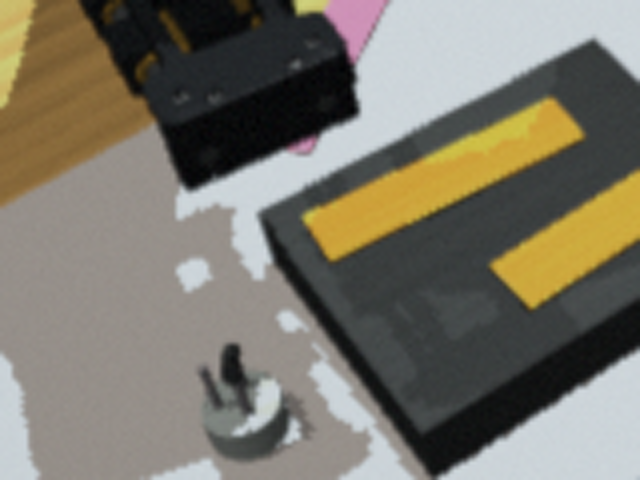

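Emit:
{"fn": "servo_tool", "kwargs": {"deltas": [{"dx":0.01,"dy":0.02,"dz":0.3,"ax":0,"ay":0,"az":0,"hand":0},{"dx":0.02,"dy":0.03,"dz":0.6,"ax":0,"ay":0,"az":0,"hand":0},{"dx":0.02,"dy":0.03,"dz":0.85,"ax":0,"ay":0,"az":0,"hand":0},{"dx":0.02,"dy":0.03,"dz":0.9,"ax":0,"ay":0,"az":0,"hand":0},{"dx":0.02,"dy":0.03,"dz":0.9,"ax":0,"ay":0,"az":0,"hand":0}]}}

```text
clock: 9.28
tool_pos: [0.4938, -0.2738, 0.0735]
eef_rot: [0.758, 0.652, -0.0, -0.0]
contact_force: [0.0, -0.2, -0.0]
opening: 0.004
```

```bash
python3 go.py 0.4935 -0.272 0.0663; python3 - <<'E'
from h import *
for n in ["scene","top"]:
    p,d=eyes.snapshot(n); m=eyes.camera_model(n)
    u,v=proj(m,(.5,-.25,.04))[0].astype(int); print(u,v); c=p[max(0,v-60):v+60,u-80:u+80,::-1]
    cv2.imwrite(f"pics/{n}5.png",cv2.resize(c,None,fx=4,fy=4,interpolation=cv2.INTER_CUBIC))
E
```

```text
t 9.28 pos [ 0.4938 -0.2738  0.0735] jawdeg -8.61 tilt [-0.0005  0.0002] F [ 0.  -0.2 -0. ] open mm 0.3
q [ 0.45  0.85 -0.04  1.87  0.07  0.42  0.21]
d units [ 0.029 -0.01   0.119] a units [-0.005 -0.001 -0.002] dist mm 7.401921035334004
209 250
409 220
```

View pics/scene5.png

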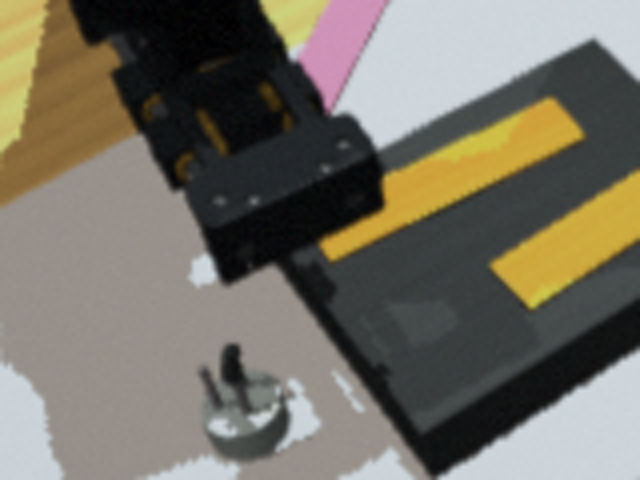

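Emit:
{"fn": "servo_tool", "kwargs": {"deltas": [{"dx":0.0,"dy":0,"dz":0.06,"ax":0,"ay":0,"az":0,"hand":0},{"dx":0.0,"dy":0,"dz":0.1,"ax":0,"ay":0,"az":0,"hand":0},{"dx":0.0,"dy":0,"dz":0.12,"ax":0,"ay":0,"az":0,"hand":0},{"dx":0.0,"dy":0,"dz":0.12,"ax":0,"ay":0,"az":0,"hand":0}]}}

```text
clock: 9.88
tool_pos: [0.4939, -0.2738, 0.0665]
eef_rot: [0.758, 0.652, -0.0, -0.0]
contact_force: [-0.8, -0.6, 0.4]
opening: 0.004
```

```bash
python3 go.py 0.4935 -0.272 0.0663
```

```text
t 9.88 pos [ 0.4939 -0.2738  0.0665] jawdeg -8.61 tilt [-0.0001  0.0001] F [-0.8 -0.6  0.4] open mm 0.3
q [ 0.45  0.87 -0.04  1.88  0.07  0.4   0.21]
d units [ 0.028 -0.011  0.003] a units [-0.002 -0.001 -0.001] dist mm 1.8325557217471666
```

Emit:
{"fn": "servo_tool", "kwargs": {"deltas": [{"dx":0.06,"dy":0,"dz":0,"ax":0,"ay":0,"az":0,"hand":0},{"dx":0.12,"dy":0,"dz":0,"ax":0,"ay":0,"az":0,"hand":0},{"dx":0.18,"dy":0,"dz":0,"ax":0,"ay":0,"az":0,"hand":0},{"dx":0.24,"dy":0,"dz":0,"ax":0,"ay":0,"az":0,"hand":0},{"dx":0.3,"dy":0,"dz":0,"ax":0,"ay":0,"az":0,"hand":0},{"dx":0.36,"dy":0,"dz":0,"ax":0,"ay":0,"az":0,"hand":0},{"dx":0.42,"dy":0,"dz":0,"ax":0,"ay":0,"az":0,"hand":0},{"dx":0.48,"dy":0,"dz":0,"ax":0,"ay":0,"az":0,"hand":0}]}}

```text
clock: 10.88
tool_pos: [0.4983, -0.2451, 0.0666]
eef_rot: [0.758, 0.652, 0.0, -0.0]
contact_force: [0.5, -0.4, 0.3]
opening: 0.003
```

```bash
cat > blank.py <<'E'
from h import *
import sys
def find(tag,save=False):
    for n in ["top","scene"]:
        p,d=eyes.snapshot(n); m=eyes.camera_model(n)
        if save: cv2.imwrite(f"pics/{n}{tag}.png",p[:,:,::-1])
        hsv=cv2.cvtColor(p,cv2.COLOR_RGB2HSV)
        v,u=np.mgrid[0:400,0:640]
        P=depthpts(m,d,np.c_[u.ravel(),v.ravel()]).reshape(400,640,3)
        b=(d>0)&(P[...,2]>.028)&(P[...,2]<.2)&(P[...,0]>.4)&(P[...,0]<.7)&(abs(P[...,1])<.35)
        mk=(b&(hsv[...,0]>14)&(hsv[...,0]<38)&(hsv[...,1]>75)).astype(np.uint8)
        nc,l,st,ce=cv2.connectedComponentsWithStats(mk)
        for i in range(1,nc):
            if st[i,4]<60: continue
            q=np.argwhere(l==i)[:,::-1]; zm=np.median(P[l==i][:,2]); Q=plane(m,q,ZP if ZP else zm)
            c,wh,a=cv2.minAreaRect((Q[:,:2]*1000).astype(np.float32)); ev,V=np.linalg.eigh(np.cov(Q[:,:2].T))
            print(n,"px",np.round(ce[i]),"cen",np.round(Q[:,:2].mean(0),4),"rect",np.round(c,1),np.round(wh,1),round(a,1),"pca",round(np.degrees(np.arctan2(V[1,1],V[0,1]))%180,1),"z",round(zm,4))
ZP=float(sys.argv[2]) if len(sys.argv)>2 else None
find(sys.argv[1],True)
E
python3 go.py 0.5 -0.17 0.0665; python3 blank.py 6 .043
```

```text
t 10.88 pos [ 0.4983 -0.2451  0.0666] jawdeg -8.61 tilt [-0.      0.0001] F [ 0.5 -0.4  0.3] open mm 0.3
q [ 0.39  0.86 -0.03  1.91  0.06  0.38  0.17]
d units [ 1.242e+00 -1.590e-01  1.000e-03] a units [-0.    -0.001 -0.001] dist mm 75.12880994717649
top px [375. 190.] cen [ 0.5845 -0.1559] rect [ 584.2 -156. ] [99.5 36.2] 88.9 pca 87.4 z 0.0441
top px [383. 218.] cen [ 0.5075 -0.1769] rect [ 506.8 -178.3] [126.6  36.2] 81.8 pca 82.3 z 0.0441
scene px [248. 232.] cen [ 0.5142 -0.1695] rect [ 508.  -183.6] [142.9  38.2] 81.8 pca 88.9 z 0.0434
scene px [277. 248.] cen [ 0.5868 -0.1552] rect [ 586.6 -153.3] [102.9  38. ] 87.7 pca 87.2 z 0.0434
```

View pics/scene6.png

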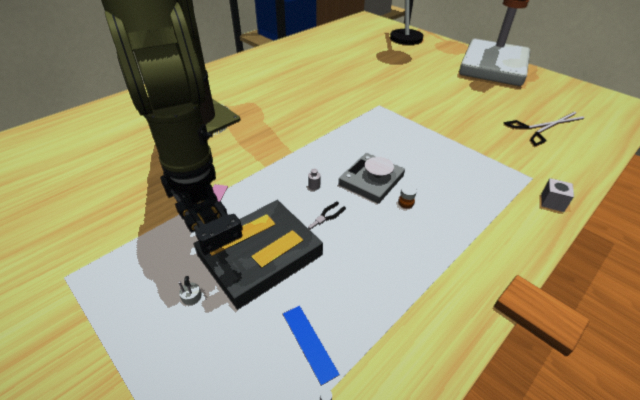

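Emit:
{"fn": "servo_tool", "kwargs": {"deltas": [{"dx":-0.1,"dy":0,"dz":0,"ax":0,"ay":0,"az":0,"hand":0},{"dx":-0.25,"dy":0,"dz":0,"ax":0,"ay":0,"az":0,"hand":0},{"dx":-0.4,"dy":0,"dz":0,"ax":0,"ay":0,"az":0,"hand":0},{"dx":-0.46,"dy":0,"dz":0,"ax":0,"ay":0,"az":0,"hand":0},{"dx":-0.46,"dy":0,"dz":0,"ax":0,"ay":0,"az":0,"hand":0},{"dx":-0.46,"dy":0,"dz":0.015,"ax":0,"ay":0,"az":0,"hand":0},{"dx":-0.46,"dy":0,"dz":0.025,"ax":0,"ay":0,"az":0,"hand":0},{"dx":-0.46,"dy":0,"dz":0.025,"ax":0,"ay":0,"az":0,"hand":0}]}}

```text
clock: 11.98
tool_pos: [0.4942, -0.2723, 0.065]
eef_rot: [0.758, 0.652, 0.0, -0.0]
contact_force: [0.3, 0.2, 0.1]
opening: 0.004
```

```bash
python3 go.py 0.4935 -0.272 0.0663
```

```text
t 11.97 pos [ 0.4942 -0.2723  0.065 ] jawdeg -8.58 tilt [-0.0001  0.0003] F [0.3 0.2 0.1] open mm 0.4
q [ 0.44  0.87 -0.04  1.88  0.07  0.4   0.2 ]
d units [ 0.003 -0.012 -0.022] a units [-0.001 -0.002  0.003] dist mm 1.5045527222179556
```

Emit:
{"fn": "servo_tool", "kwargs": {"deltas": [{"dx":0,"dy":0,"dz":0.015,"ax":0,"ay":0,"az":0,"hand":0},{"dx":0,"dy":0,"dz":0.025,"ax":0,"ay":0,"az":0,"hand":0},{"dx":0,"dy":0,"dz":0.025,"ax":0,"ay":0,"az":0,"hand":0}]}}

```text
clock: 12.35
tool_pos: [0.4941, -0.2726, 0.0635]
eef_rot: [0.758, 0.652, 0.0, -0.0]
contact_force: [-0.6, -0.5, -0.3]
opening: 0.006
```

```bash
python3 go.py 0.4935 -0.272 0.0663
```

```text
t 12.35 pos [ 0.4941 -0.2726  0.0635] jawdeg -8.61 tilt [-0.0001  0.0001] F [-0.6 -0.5 -0.3] open mm 0.6
q [ 0.44  0.87 -0.04  1.88  0.07  0.39  0.2 ]
d units [ 0.008 -0.011 -0.046] a units [-0.001 -0.001 -0.001] dist mm 2.90467109151926
```

Emit:
{"fn": "servo_tool", "kwargs": {"deltas": [{"dx":0,"dy":0,"dz":-0.04,"ax":0,"ay":0,"az":0,"hand":0},{"dx":0.05,"dy":0,"dz":-0.04,"ax":0,"ay":0,"az":0,"hand":0},{"dx":0.09,"dy":0,"dz":-0.03,"ax":0,"ay":0,"az":0,"hand":0},{"dx":0.09,"dy":0,"dz":-0.015,"ax":0,"ay":0,"az":0,"hand":0},{"dx":0.09,"dy":0,"dz":-0.005,"ax":0,"ay":0,"az":0,"hand":0},{"dx":0.09,"dy":0,"dz":0.0,"ax":0,"ay":0,"az":0,"hand":0}]}}

```text
clock: 13.1
tool_pos: [0.4949, -0.2674, 0.0635]
eef_rot: [0.758, 0.652, -0.0, -0.0]
contact_force: [-0.3, 0.5, -0.3]
opening: -0.001
```

```bash
python3 go.py 0.4935 -0.272 0.0663; python3 blank.py 7 .043
```

```text
t 13.1 pos [ 0.4949 -0.2674  0.0635] jawdeg -8.61 tilt [-0.0001  0.    ] F [-0.3  0.5 -0.3] open mm -0.1
q [ 0.43  0.87 -0.03  1.88  0.07  0.39  0.2 ]
d units [-0.08  -0.011 -0.047] a units [-0.001 -0.    -0.002] dist mm 5.587052159815142
top px [375. 190.] cen [ 0.5845 -0.1565] rect [ 584.2 -156. ] [99.5 36.2] 88.9 pca 87.2 z 0.0441
top px [387. 219.] cen [ 0.5058 -0.1866] rect [ 506.  -185.9] [142.1  36.4] 81.3 pca 81.4 z 0.0438
scene px [247. 232.] cen [ 0.512 -0.171] rect [ 508.  -183.4] [142.3  38.2] 81.8 pca 87.1 z 0.0433
scene px [277. 248.] cen [ 0.5867 -0.1554] rect [ 586.6 -153.5] [102.8  38. ] 87.2 pca 87.3 z 0.0433
```

```bash
python3 - <<'E'
import cv2
a=cv2.imread("pics/scene7.png")[190:310,150:310]; cv2.imwrite("pics/s7c.png",cv2.resize(cv2.convertScaleAbs(a,alpha=2),None,fx=4.5,fy=4.5,interpolation=cv2.INTER_CUBIC))
b=cv2.imread("pics/top7.png")[170:260,330:450]; cv2.imwrite("pics/t7c.png",cv2.resize(cv2.convertScaleAbs(b,alpha=3),None,fx=6,fy=6,interpolation=cv2.INTER_CUBIC))
E
```

```text
(no output)
```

View pics/s7c.png

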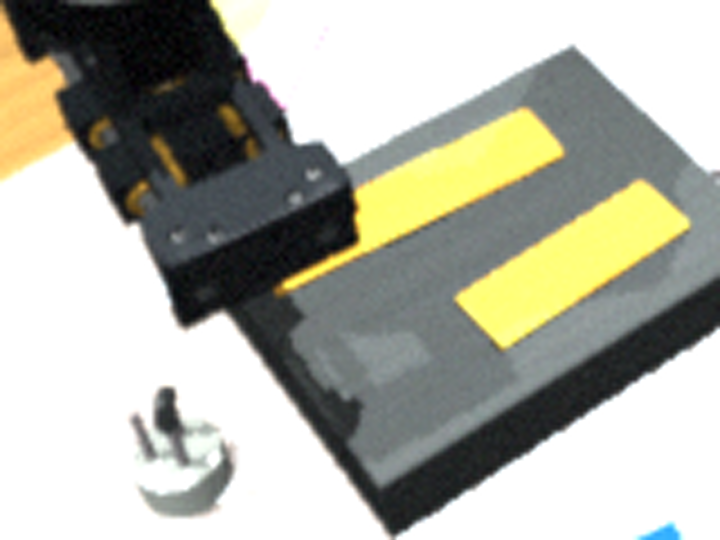

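View pics/t7c.png

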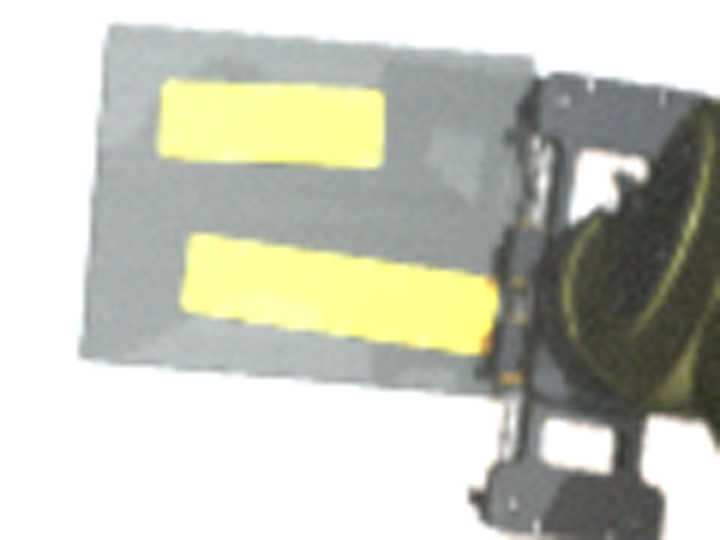

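Emit:
{"fn": "servo_tool", "kwargs": {"deltas": [{"dx":0,"dy":0,"dz":0.015,"ax":0,"ay":0,"az":0,"hand":0},{"dx":0,"dy":0,"dz":0.025,"ax":0,"ay":0,"az":0,"hand":0},{"dx":0,"dy":0,"dz":0.025,"ax":0,"ay":0,"az":0,"hand":0}]}}

```text
clock: 13.58
tool_pos: [0.4949, -0.2673, 0.062]
eef_rot: [0.758, 0.652, 0.0, -0.0]
contact_force: [-0.5, -1.5, 0.4]
opening: 0.004
```

```bash
python3 go.py 0.4935 -0.272 0.0663
```

```text
t 13.57 pos [ 0.4949 -0.2673  0.062 ] jawdeg -8.61 tilt [-0.0001  0.0001] F [-0.5 -1.5  0.4] open mm 0.3
q [ 0.43  0.87 -0.03  1.88  0.07  0.39  0.2 ]
d units [-0.082 -0.011 -0.071] a units [-0.001 -0.001 -0.001] dist mm 6.538419499128459
```

Emit:
{"fn": "servo_tool", "kwargs": {"deltas": [{"dx":0,"dy":0,"dz":0.015,"ax":0,"ay":0,"az":0,"hand":0},{"dx":0,"dy":0,"dz":0.025,"ax":0,"ay":0,"az":0,"hand":0},{"dx":0,"dy":0,"dz":0.025,"ax":0,"ay":0,"az":0,"hand":0}]}}

```text
clock: 13.95
tool_pos: [0.4949, -0.2672, 0.0605]
eef_rot: [0.758, 0.652, 0.0, -0.0]
contact_force: [0.3, -0.1, 0.1]
opening: 0.006
```

```bash
python3 go.py 0.4935 -0.272 0.0663
```

```text
t 13.95 pos [ 0.4949 -0.2672  0.0605] jawdeg -8.61 tilt [-0.0001  0.0002] F [ 0.3 -0.1  0.1] open mm 0.5
q [ 0.43  0.87 -0.03  1.88  0.07  0.38  0.2 ]
d units [-0.082 -0.011 -0.096] a units [-0.001 -0.001 -0.001] dist mm 7.619208568332632
```

Emit:
{"fn": "servo_tool", "kwargs": {"deltas": [{"dx":0,"dy":0,"dz":-0.06,"ax":0,"ay":0,"az":0,"hand":0},{"dx":0,"dy":0,"dz":-0.1,"ax":0,"ay":0,"az":0,"hand":0},{"dx":0.15,"dy":0,"dz":-0.1,"ax":0,"ay":0,"az":0,"hand":0},{"dx":0.4,"dy":0,"dz":-0.1,"ax":0,"ay":0,"az":0,"hand":0},{"dx":0.6,"dy":0,"dz":-0.1,"ax":0,"ay":0,"az":0,"hand":0},{"dx":0.6,"dy":0,"dz":-0.09,"ax":0,"ay":0,"az":0,"hand":0},{"dx":0.6,"dy":0,"dz":-0.08,"ax":0,"ay":0,"az":0,"hand":0},{"dx":0.6,"dy":0,"dz":-0.08,"ax":0,"ay":0,"az":0,"hand":0}]}}

```text
clock: 14.95
tool_pos: [0.5001, -0.2324, 0.0653]
eef_rot: [0.758, 0.652, -0.0, 0.0]
contact_force: [-0.1, 0.1, -0.7]
opening: 0.004
```

```bash
python3 go.py 0.4935 -0.272 0.0663
```

```text
t 14.95 pos [ 0.5001 -0.2324  0.0653] jawdeg -8.66 tilt [-0.0002 -0.0004] F [-0.1  0.1 -0.7] open mm 0.3
q [ 0.37  0.86 -0.02  1.92  0.05  0.37  0.15]
d units [-0.67  -0.009 -0.016] a units [-0.001  0.004 -0.011] dist mm 40.18651307146294
```

Emit:
{"fn": "servo_tool", "kwargs": {"deltas": [{"dx":0,"dy":0,"dz":0.015,"ax":0,"ay":0,"az":0,"hand":0},{"dx":0,"dy":0,"dz":0.025,"ax":0,"ay":0,"az":0,"hand":0},{"dx":0,"dy":0,"dz":0.025,"ax":0,"ay":0,"az":0,"hand":0}]}}

```text
clock: 15.32
tool_pos: [0.5003, -0.2318, 0.0638]
eef_rot: [0.758, 0.652, 0.0, -0.0]
contact_force: [0.5, 0.1, 0.5]
opening: 0.009
```

```bash
python3 go.py 0.4935 -0.272 0.0663
```

```text
t 15.32 pos [ 0.5003 -0.2318  0.0638] jawdeg -8.62 tilt [-0.0001  0.0001] F [0.5 0.1 0.5] open mm 0.8
q [ 0.36  0.86 -0.02  1.92  0.05  0.36  0.15]
d units [-0.679 -0.011 -0.042] a units [-0.001 -0.001 -0.004] dist mm 40.84396363821503
```

Emit:
{"fn": "servo_tool", "kwargs": {"deltas": [{"dx":0,"dy":0,"dz":0.02,"ax":0,"ay":0,"az":0,"hand":0},{"dx":0,"dy":0,"dz":0.03,"ax":0,"ay":0,"az":0,"hand":0},{"dx":0,"dy":0,"dz":0.03,"ax":0,"ay":0,"az":0,"hand":0}]}}

```text
clock: 15.7
tool_pos: [0.5003, -0.2317, 0.062]
eef_rot: [0.758, 0.652, 0.0, -0.0]
contact_force: [-0.1, 0.8, 0.3]
opening: 0.003
```

```bash
python3 go.py 0.4935 -0.272 0.0663; python3 blank.py 8 .043;  python3 - <<'E'
import cv2
a=cv2.imread("pics/scene8.png")[190:310,150:310]; cv2.imwrite("pics/s8c.png",cv2.resize(cv2.convertScaleAbs(a,alpha=2),None,fx=4.5,fy=4.5,interpolation=cv2.INTER_CUBIC))
E
```

```text
t 15.7 pos [ 0.5003 -0.2317  0.062 ] jawdeg -8.61 tilt [-0.0001  0.0001] F [-0.1  0.8  0.3] open mm 0.3
q [ 0.36  0.86 -0.02  1.92  0.05  0.36  0.15]
d units [-0.681 -0.011 -0.072] a units [-0.001 -0.001 -0.002] dist mm 41.11848044627812
top px [375. 190.] cen [ 0.5847 -0.1561] rect [ 584.2 -156. ] [99.5 36.2] 88.9 pca 87.7 z 0.0442
top px [380. 218.] cen [ 0.5087 -0.1693] rect [ 508.  -170.5] [110.8  36.2] 81.8 pca 82.3 z 0.044
scene px [247. 232.] cen [ 0.5141 -0.1705] rect [ 507.6 -183.5] [142.8  38.7] 81.0 pca 85.1 z 0.0435
scene px [277. 248.] cen [ 0.5867 -0.1553] rect [ 586.5 -153.3] [102.9  38.3] 87.6 pca 87.3 z 0.0434
```

View pics/s8c.png

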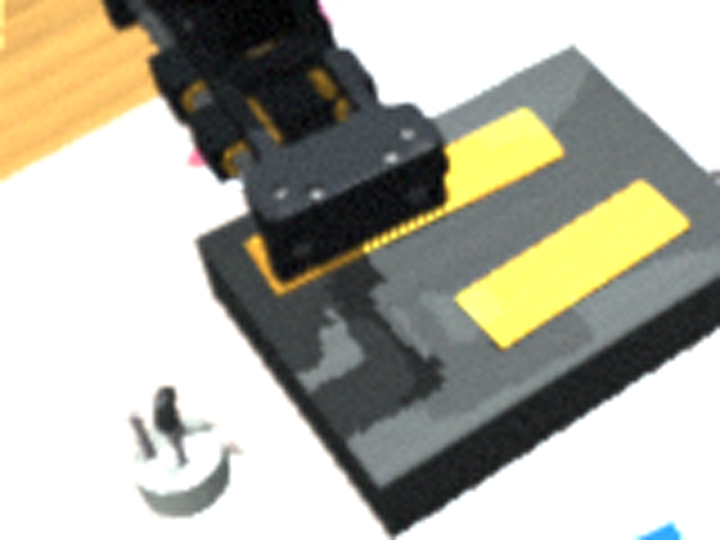

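Emit:
{"fn": "servo_tool", "kwargs": {"deltas": [{"dx":0,"dy":0,"dz":0.02,"ax":0,"ay":0,"az":0,"hand":0},{"dx":0,"dy":0,"dz":0.03,"ax":0,"ay":0,"az":0,"hand":0},{"dx":0,"dy":0,"dz":0.03,"ax":0,"ay":0,"az":0,"hand":0}]}}

```text
clock: 16.18
tool_pos: [0.5003, -0.2317, 0.0602]
eef_rot: [0.758, 0.652, 0.0, -0.0]
contact_force: [0.1, -1.1, 0.1]
opening: 0.004
```

```bash
python3 go.py 0.4935 -0.272 0.0663
```

```text
t 16.18 pos [ 0.5003 -0.2317  0.0602] jawdeg -8.61 tilt [-0.0001  0.0001] F [ 0.1 -1.1  0.1] open mm 0.4
q [ 0.36  0.87 -0.02  1.92  0.05  0.36  0.15]
d units [-0.682 -0.011 -0.101] a units [-0.001 -0.001 -0.001] dist mm 41.35470321184117
```

```bash
python3 - <<'E'
from h import *
for n in ["scene"]:
    p,d=eyes.snapshot(n); m=eyes.camera_model(n)
    v,u=np.mgrid[0:400,0:640]
    P=depthpts(m,d,np.c_[u.ravel(),v.ravel()]).reshape(400,640,3)
    g=(d>0)&(P[...,2]>.05)&(P[...,2]<.2)&(abs(P[...,0]-.5)<.15)&(abs(P[...,1]+.23)<.1)
    Q=P[g]; print(len(Q)); 
    print(np.histogram(Q[:,2],bins=np.arange(.05,.2,.005)))
    s=np.argsort(Q[:,2])[:25]; print(np.round(Q[s],4))
    # front face of body
    F=Q[(Q[:,0]>.575)]; print("front",F[:,2].min() if len(F) else None, F[:,1].min(),F[:,1].max(),F[:,0].max())
E
```

```text
2831
(array([  22,   13,   11,    1,    0,    0,    0,    0,    0,    0,    0,
          0,    0,    0,    1,   63,  120,  154,  221,  273,  217,  111,
        191, 1002,  125,   88,   67,   70,   63,   18]), array([0.05 , 0.055, 0.06 , 0.065, 0.07 , 0.075, 0.08 , 0.085, 0.09 ,
       0.095, 0.1  , 0.105, 0.11 , 0.115, 0.12 , 0.125, 0.13 , 0.135,
       0.14 , 0.145, 0.15 , 0.155, 0.16 , 0.165, 0.17 , 0.175, 0.18 ,
       0.185, 0.19 , 0.195, 0.2  ]))
[[ 0.5475 -0.3259  0.0502]
 [ 0.5334 -0.3138  0.0503]
 [ 0.5345 -0.3163  0.0509]
 [ 0.5285 -0.3167  0.0511]
 [ 0.5488 -0.3225  0.0511]
 [ 0.5336 -0.3176  0.0512]
 [ 0.5479 -0.3239  0.0515]
 [ 0.5485 -0.3203  0.0515]
 [ 0.5327 -0.3189  0.0516]
 [ 0.5315 -0.3143  0.0518]
 [ 0.5472 -0.3194  0.0522]
 [ 0.5461 -0.3265  0.0522]
 [ 0.5341 -0.3156  0.0527]
 [ 0.5317 -0.3181  0.0528]
 [ 0.5353 -0.3297  0.0532]
 [ 0.5487 -0.3219  0.0533]
 [ 0.5324 -0.33    0.0534]
 [ 0.5334 -0.3169  0.0534]
 [ 0.5318 -0.3159  0.0537]
 [ 0.5446 -0.327   0.0543]
 [ 0.5489 -0.3256  0.0544]
 [ 0.5471 -0.3188  0.0544]
 [ 0.5441 -0.3263  0.056 ]
 [ 0.5485 -0.3249  0.0563]
 [ 0.5491 -0.3214  0.0563]]
front 0.12576098072449493 -0.27957885580990294 -0.2100776130466649 0.599079154679804
```

```bash
python3 - <<'E'
from h import *
m=eyes.camera_model("scene")
T=np.array([.562,.1637,.1333]); y=np.array([.989,-.147,0]); x=np.array([.147,.989,0])
for tip in (.025,.018,.01):
  for j in (-47.5,-30,30,47.5):
    print(tip,j,[np.round((proj(m,T+y*j/1e3+x*k/1e3-np.array([0,0,tip]))[0]-[295,94])*4) for k in (-9,9)])
E
```

```text
0.025 -47.5 [array([259., 181.]), array([282., 171.])]
0.025 -30 [array([278., 195.]), array([302., 185.])]
0.025 30 [array([349., 246.]), array([373., 235.])]
0.025 47.5 [array([371., 262.]), array([394., 251.])]
0.018 -47.5 [array([260., 171.]), array([283., 161.])]
0.018 -30 [array([279., 185.]), array([303., 175.])]
0.018 30 [array([350., 236.]), array([374., 225.])]
0.018 47.5 [array([372., 252.]), array([396., 241.])]
0.01 -47.5 [array([261., 159.]), array([284., 150.])]
0.01 -30 [array([281., 174.]), array([304., 163.])]
0.01 30 [array([352., 225.]), array([376., 213.])]
0.01 47.5 [array([374., 240.]), array([398., 229.])]
```

```bash
python3 - <<'E'
import cv2
a=cv2.imread("pics/scene1.png")[100:260,230:430]; cv2.imwrite("pics/s1z.png",cv2.resize(cv2.convertScaleAbs(a,alpha=2.5),None,fx=3.5,fy=3.5))
E
```

```text
(no output)
```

View pics/s1z.png

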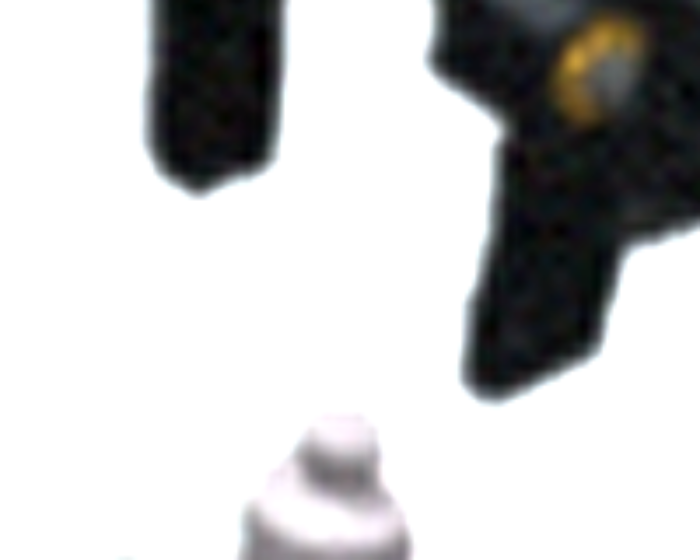

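Emit:
{"fn": "servo_tool", "kwargs": {"deltas": [{"dx":0,"dy":0,"dz":0.05,"ax":0,"ay":0,"az":0,"hand":0},{"dx":0,"dy":0,"dz":0.1,"ax":0,"ay":0,"az":0,"hand":0},{"dx":0,"dy":0,"dz":0.13,"ax":0,"ay":0,"az":0,"hand":0},{"dx":0,"dy":0,"dz":0.15,"ax":0,"ay":0,"az":0,"hand":0},{"dx":0,"dy":0,"dz":0.15,"ax":0,"ay":0,"az":0,"hand":0}]}}

```text
clock: 16.85
tool_pos: [0.5003, -0.2317, 0.0512]
eef_rot: [0.758, 0.652, -0.0, -0.0]
contact_force: [-0.3, 0.6, 0.1]
opening: 0.007
```

```bash
python3 go.py 0.4935 -0.272 0.0663; python3 - <<'E'
from h import *
n="scene"
p,d=eyes.snapshot(n); m=eyes.camera_model(n)
cv2.imwrite("pics/s9c.png",cv2.resize(cv2.convertScaleAbs(p[190:310,150:310,::-1],alpha=2),None,fx=4.5,fy=4.5,interpolation=cv2.INTER_CUBIC))
v,u=np.mgrid[0:400,0:640]
P=depthpts(m,d,np.c_[u.ravel(),v.ravel()]).reshape(400,640,3)
g=(d>0)&(P[...,2]>.07)&(P[...,2]<.2)&(abs(P[...,0]-.5)<.15)&(abs(P[...,1]+.23)<.1)
print(P[g][:,2].min())
E
```

```text
t 16.85 pos [ 0.5003 -0.2317  0.0512] jawdeg -8.61 tilt [-0.0001  0.0001] F [-0.3  0.6  0.1] open mm 0.6
q [ 0.36  0.88 -0.02  1.92  0.05  0.34  0.15]
d units [-0.681 -0.011 -0.252] a units [-0.001 -0.001 -0.001] dist mm 43.58632322528576
0.11675591809562869
```

View pics/s9c.png

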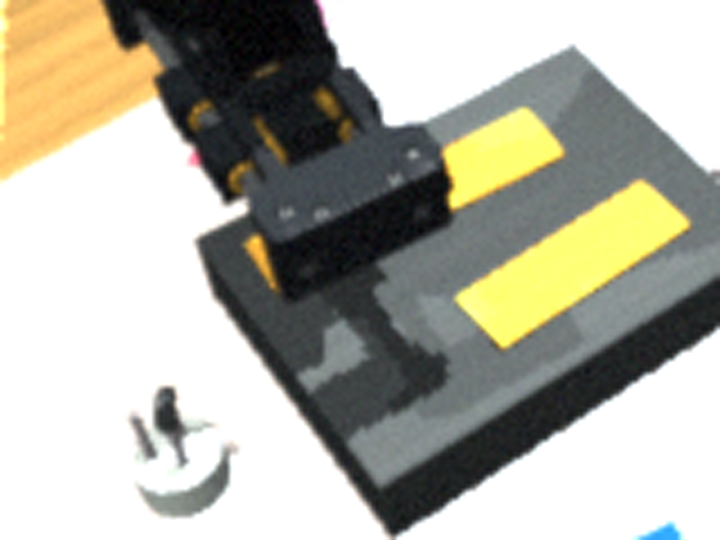

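Emit:
{"fn": "servo_tool", "kwargs": {"deltas": [{"dx":0,"dy":0,"dz":0.03,"ax":0,"ay":0,"az":0,"hand":0},{"dx":0,"dy":0,"dz":0.06,"ax":0,"ay":0,"az":0,"hand":0},{"dx":0,"dy":0,"dz":0.08,"ax":0,"ay":0,"az":0,"hand":0},{"dx":0,"dy":0,"dz":0.08,"ax":0,"ay":0,"az":0,"hand":0}]}}

```text
clock: 17.4
tool_pos: [0.5002, -0.2316, 0.0464]
eef_rot: [0.758, 0.652, -0.0, -0.0]
contact_force: [-0.4, 0.9, 0.2]
opening: 0.005
```

Emit:
{"fn": "servo_tool", "kwargs": {"deltas": [{"dx":0,"dy":0,"dz":0.02,"ax":0,"ay":0,"az":0,"hand":0},{"dx":0,"dy":0,"dz":0.03,"ax":0,"ay":0,"az":0,"hand":0},{"dx":0,"dy":0,"dz":0.03,"ax":0,"ay":0,"az":0,"hand":0}]}}

```text
clock: 17.77
tool_pos: [0.5003, -0.2317, 0.0447]
eef_rot: [0.758, 0.652, 0.0, -0.0]
contact_force: [0.4, 0.2, 0.1]
opening: 0.004
```

Emit:
{"fn": "servo_tool", "kwargs": {"deltas": [{"dx":0,"dy":0,"dz":0.015,"ax":0,"ay":0,"az":0,"hand":0},{"dx":0,"dy":0,"dz":0.03,"ax":0,"ay":0,"az":0,"hand":0},{"dx":0,"dy":0,"dz":0.03,"ax":0,"ay":0,"az":0,"hand":0}]}}

```text
clock: 18.15
tool_pos: [0.5003, -0.2317, 0.0428]
eef_rot: [0.758, 0.652, -0.0, -0.0]
contact_force: [-0.2, 0.5, 0.8]
opening: 0.003
```

Emit:
{"fn": "servo_tool", "kwargs": {"deltas": [{"dx":0,"dy":0,"dz":0.015,"ax":0,"ay":0,"az":0,"hand":0},{"dx":0,"dy":0,"dz":0.025,"ax":0,"ay":0,"az":0,"hand":0},{"dx":0,"dy":0,"dz":0.025,"ax":0,"ay":0,"az":0,"hand":0}]}}

```text
clock: 18.52
tool_pos: [0.5004, -0.2317, 0.0424]
eef_rot: [0.758, 0.652, 0.0, 0.0]
contact_force: [-2.1, 0.4, 9.5]
opening: 0.009
```

Emit:
{"fn": "servo_tool", "kwargs": {"deltas": [{"dx":0,"dy":0,"dz":-0.1,"ax":0,"ay":0,"az":0,"hand":0},{"dx":-0.1,"dy":0,"dz":-0.15,"ax":0,"ay":0,"az":0,"hand":0},{"dx":-0.35,"dy":0,"dz":-0.15,"ax":0,"ay":0,"az":0,"hand":0},{"dx":-0.55,"dy":0,"dz":-0.15,"ax":0,"ay":0,"az":0,"hand":0},{"dx":-0.63,"dy":0,"dz":-0.15,"ax":0,"ay":0,"az":0,"hand":0},{"dx":-0.63,"dy":0,"dz":-0.1,"ax":0,"ay":0,"az":0,"hand":0},{"dx":-0.63,"dy":0,"dz":-0.04,"ax":0,"ay":0,"az":0,"hand":0},{"dx":-0.63,"dy":0,"dz":0.008,"ax":0,"ay":0,"az":0,"hand":0},{"dx":-0.63,"dy":0,"dz":0.008,"ax":0,"ay":0,"az":0,"hand":0}]}}

```text
clock: 19.65
tool_pos: [0.4946, -0.2685, 0.0405]
eef_rot: [0.758, 0.652, -0.0, -0.0]
contact_force: [0.9, 0.1, 0.4]
opening: 0.006
```

```bash
python3 go.py 0.4935 -0.269 0.041; python3 blank.py 10 .043
```

```text
t 19.65 pos [ 0.4946 -0.2685  0.0405] jawdeg -8.57 tilt [-0.0007  0.0006] F [0.9 0.1 0.4] open mm 0.6
q [ 0.43  0.91 -0.03  1.89  0.07  0.35  0.2 ]
d units [-0.01  -0.016 -0.008] a units [-0.007 -0.004  0.005] dist mm 1.245656313484693
top px [375. 190.] cen [ 0.5845 -0.1563] rect [ 584.2 -156. ] [99.5 36.2] 88.9 pca 87.5 z 0.0443
top px [386. 219.] cen [ 0.506  -0.1856] rect [ 505.9 -185.6] [141.4  36.2] 81.3 pca 81.6 z 0.0439
scene px [250. 229.] cen [ 0.5114 -0.1635] rect [ 510.5 -163.3] [101.8  39.2] 81.8 pca 82.3 z 0.0433
scene px [277. 248.] cen [ 0.5867 -0.1553] rect [ 586.5 -153.5] [102.9  38.2] 86.9 pca 87.3 z 0.0433
```

Emit:
{"fn": "servo_tool", "kwargs": {"deltas": [{"dx":0.05,"dy":0,"dz":0,"ax":0,"ay":0,"az":0,"hand":0},{"dx":0.1,"dy":0,"dz":0,"ax":0,"ay":0,"az":0,"hand":0},{"dx":0.17,"dy":0,"dz":0,"ax":0,"ay":0,"az":0,"hand":0},{"dx":0.24,"dy":0,"dz":0,"ax":0,"ay":0,"az":0,"hand":0},{"dx":0.31,"dy":0,"dz":0,"ax":0,"ay":0,"az":0,"hand":0},{"dx":0.38,"dy":0,"dz":0,"ax":0,"ay":0,"az":0,"hand":0},{"dx":0.45,"dy":0,"dz":0,"ax":0,"ay":0,"az":0,"hand":0},{"dx":0.5,"dy":0,"dz":0,"ax":0,"ay":0,"az":0,"hand":0}]}}

```text
clock: 20.75
tool_pos: [0.4993, -0.2391, 0.0409]
eef_rot: [0.758, 0.652, 0.0, -0.0]
contact_force: [0.0, -1.2, -0.1]
opening: 0.004
```

```bash
python3 go.py 0.4935 -0.269 0.041; python3 blank.py 11 .043
```

```text
t 20.75 pos [ 0.4993 -0.2391  0.0409] jawdeg -8.59 tilt [0.0001 0.0001] F [ 0.  -1.2 -0.1] open mm 0.4
q [ 0.38  0.9  -0.02  1.92  0.06  0.32  0.16]
d units [-0.507 -0.02  -0.001] a units [ 0.001 -0.001  0.001] dist mm 30.457094787776395
top px [375. 190.] cen [ 0.5844 -0.1562] rect [ 584.2 -156. ] [99.5 36.2] 88.9 pca 87.2 z 0.0442
top px [377. 217.] cen [ 0.5102 -0.1594] rect [ 509.8 -160.7] [139.2  36.2] 81.3 pca 82.1 z 0.044
scene px [263. 223.] cen [ 0.5162 -0.1329] rect [ 515.3 -132.8] [91.4 38.2] 81.8 pca 83.3 z 0.0433
scene px [277. 248.] cen [ 0.5868 -0.1553] rect [ 586.5 -153.3] [102.9  38.3] 87.7 pca 87.3 z 0.0434
```

Emit:
{"fn": "servo_tool", "kwargs": {"deltas": [{"dx":0.06,"dy":0,"dz":0,"ax":0,"ay":0,"az":0,"hand":0},{"dx":0.13,"dy":0,"dz":0,"ax":0,"ay":0,"az":0,"hand":0},{"dx":0.21,"dy":0,"dz":0,"ax":0,"ay":0,"az":0,"hand":0},{"dx":0.29,"dy":0,"dz":0,"ax":0,"ay":0,"az":0,"hand":0},{"dx":0.37,"dy":0,"dz":0,"ax":0,"ay":0,"az":0,"hand":0},{"dx":0.45,"dy":0,"dz":0,"ax":0,"ay":0,"az":0,"hand":0},{"dx":0.53,"dy":0,"dz":0,"ax":0,"ay":0,"az":0,"hand":0},{"dx":0.61,"dy":0,"dz":0,"ax":0,"ay":0,"az":0,"hand":0},{"dx":0.66,"dy":0,"dz":0,"ax":0,"ay":0,"az":0,"hand":0},{"dx":0.7,"dy":0,"dz":0,"ax":0,"ay":0,"az":0,"hand":0}]}}

```text
clock: 22.1
tool_pos: [0.5055, -0.1977, 0.0409]
eef_rot: [0.758, 0.652, 0.0, 0.0]
contact_force: [-0.7, -0.3, -0.1]
opening: 0.002
```

```bash
python3 go.py 0.4935 -0.269 0.041; python3 blank.py 12 .043
```

```text
t 22.1 pos [ 0.5055 -0.1977  0.0409] jawdeg -8.61 tilt [0. 0.] F [-0.7 -0.3 -0.1] open mm 0.2
q [ 0.3   0.9  -0.01  1.95  0.03  0.3   0.11]
d units [-1.204e+00 -2.000e-02 -1.000e-03] a units [ 0.    -0.    -0.002] dist mm 72.25206185102623
top px [373. 190.] cen [ 0.5847 -0.1498] rect [ 584.3 -150.5] [88.5 36.2] 89.0 pca 86.8 z 0.0442
top px [361. 215.] cen [ 0.5165 -0.1177] rect [ 516.2 -118.3] [134.7  36.1] 81.3 pca 82.0 z 0.0441
scene px [282. 214.] cen [ 0.5231 -0.0891] rect [521.9 -89.7] [80.4 37.5] 81.8 pca 84.6 z 0.0433
scene px [277. 248.] cen [ 0.5868 -0.1552] rect [ 586.6 -153.2] [103.1  38. ] 87.6 pca 87.3 z 0.0433
```

Emit:
{"fn": "servo_tool", "kwargs": {"deltas": [{"dx":0.06,"dy":0,"dz":0,"ax":0,"ay":0,"az":0,"hand":0},{"dx":0.13,"dy":0,"dz":0,"ax":0,"ay":0,"az":0,"hand":0},{"dx":0.21,"dy":0,"dz":0,"ax":0,"ay":0,"az":0,"hand":0},{"dx":0.29,"dy":0,"dz":0,"ax":0,"ay":0,"az":0,"hand":0},{"dx":0.37,"dy":0,"dz":0,"ax":0,"ay":0,"az":0,"hand":0},{"dx":0.44,"dy":0,"dz":0,"ax":0,"ay":0,"az":0,"hand":0},{"dx":0.48,"dy":0,"dz":0,"ax":0,"ay":0,"az":0,"hand":0},{"dx":0.48,"dy":0,"dz":0,"ax":0,"ay":0,"az":0,"hand":0},{"dx":0.42,"dy":0,"dz":0,"ax":0,"ay":0,"az":0,"hand":0},{"dx":0.4,"dy":0,"dz":-0.5,"ax":0,"ay":0,"az":0,"hand":0}]}}

```text
clock: 23.45
tool_pos: [0.5075, -0.1743, 0.0697]
eef_rot: [0.758, 0.652, -0.001, -0.002]
contact_force: [0.1, -1.0, -0.3]
opening: 0.005
```

```bash
python3 go.py 0.4935 -0.269 0.041; python3 blank.py 13 .043;python3 - <<'E'
import cv2
a=cv2.imread("pics/scene13.png")[150:310,170:390]; cv2.imwrite("pics/s13c.png",cv2.resize(a,None,fx=3.5,fy=3.5,interpolation=cv2.INTER_CUBIC))
E
```

```text
t 23.45 pos [ 0.5075 -0.1743  0.0697] jawdeg -8.64 tilt [-0.004   0.0009] F [ 0.1 -1.  -0.3] open mm 0.5
q [ 0.25  0.84 -0.01  1.96  0.02  0.35  0.08]
d units [-1.595  0.008  0.479] a units [-0.039 -0.003 -0.006] dist mm 99.92934450171612
top px [369. 190.] cen [ 0.5853 -0.1395] rect [ 585.2 -139.6] [66.5 33.6] 89.9 pca 88.3 z 0.0443
top px [352. 213.] cen [ 0.5201 -0.0929] rect [520.1 -91.6] [139.2  36. ] 81.5 pca 82.1 z 0.044
scene px [251. 192.] cen [ 0.4232 -0.0932] rect [424.8 -93.2] [13.2 40.1] 79.3 pca 166.6 z 0.1674
scene px [284. 214.] cen [ 0.5265 -0.0847] rect [521.8 -90.2] [141.   37.5] 81.8 pca 86.7 z 0.0435
scene px [277. 248.] cen [ 0.5869 -0.1553] rect [ 586.6 -153.6] [103.4  38.1] 86.9 pca 87.3 z 0.0433
```

View pics/s13c.png

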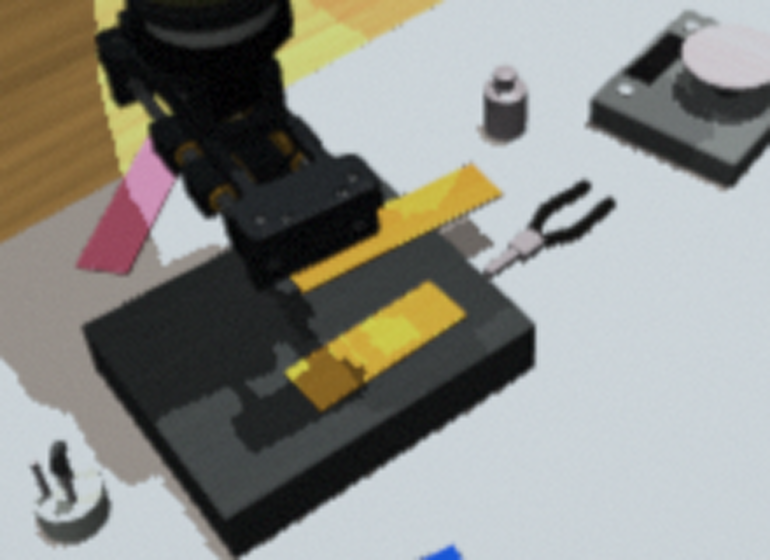

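```bash
python3 go.py 0.5279 -0.0455 0.08
```

```text
t 23.55 pos [ 0.5103 -0.1754  0.0729] jawdeg -8.67 tilt [ 0.0038 -0.0014] F [ 0.8 -0.1  0. ] open mm 0.5
q [ 0.25  0.84 -0.01  1.96  0.02  0.34  0.08]
d units [ 2.184 -0.036 -0.121] a units [ 0.038  0.008 -0.012] dist mm 131.2492773886501
```

Emit:
{"fn": "servo_tool", "kwargs": {"deltas": [{"dx":0.2,"dy":0,"dz":-0.12,"ax":0,"ay":0,"az":0,"hand":20},{"dx":0.5,"dy":0,"dz":-0.12,"ax":0,"ay":0,"az":0,"hand":40},{"dx":0.9,"dy":0,"dz":-0.12,"ax":0,"ay":0,"az":0,"hand":60},{"dx":1.3,"dy":0,"dz":-0.12,"ax":0,"ay":0,"az":0,"hand":60},{"dx":1.7,"dy":0,"dz":-0.12,"ax":0,"ay":0,"az":0,"hand":60},{"dx":2.0,"dy":0,"dz":-0.12,"ax":0,"ay":0,"az":0,"hand":60},{"dx":2.18,"dy":0,"dz":-0.1,"ax":0,"ay":0,"az":0,"hand":60},{"dx":2.18,"dy":0,"dz":-0.1,"ax":0,"ay":0,"az":0,"hand":60},{"dx":2.18,"dy":0,"dz":-0.1,"ax":0,"ay":0,"az":0,"hand":60}]}}

```text
clock: 24.68
tool_pos: [0.5284, -0.0459, 0.0769]
eef_rot: [0.759, 0.652, -0.0, 0.0]
contact_force: [-0.9, 0.1, 0.9]
opening: 0.681
```

```bash
python3 go.py 0.5279 -0.0455 0.0255; python3 blank.py 14 .043;python3 - <<'E'
import cv2
a=cv2.imread("pics/scene14.png")[150:310,170:390]; cv2.imwrite("pics/s14c.png",cv2.resize(a,None,fx=3.5,fy=3.5,interpolation=cv2.INTER_CUBIC))
E
```

```text
t 24.68 pos [ 0.5284 -0.0459  0.0769] jawdeg -8.69 tilt [-0.0003 -0.0008] F [-0.9  0.1  0.9] open mm 60.0
q [-0.02  0.83  0.03  1.98 -0.06  0.34 -0.09]
d units [ 0.006 -0.009  0.856] a units [-0.002  0.008 -0.014] dist mm 51.37687449543351
top px [380. 190.] cen [ 0.5842 -0.1695] rect [ 583.9 -169.9] [71.8 36.2] 88.9 pca 86.3 z 0.0444
top px [374. 215.] cen [ 0.5151 -0.152 ] rect [ 511.7 -149.7] [22.  35.7] 89.3 pca 15.3 z 0.0438
scene px [269. 152.] cen [0.3336 0.027 ] rect [314.   35.5] [ 40.5 128.8] 72.2 pca 163.7 z 0.1592
scene px [314. 164.] cen [0.4477 0.0767] rect [446.2  77.1] [16.4 44.2] 78.5 pca 170.1 z 0.1745
scene px [278. 215.] cen [ 0.5213 -0.096 ] rect [521.9 -89.2] [142.3  40. ] 81.6 pca 80.6 z 0.0433
scene px [277. 248.] cen [ 0.5867 -0.1547] rect [ 586.3 -153.1] [103.2  38.6] 87.7 pca 88.1 z 0.0433
```

View pics/s14c.png

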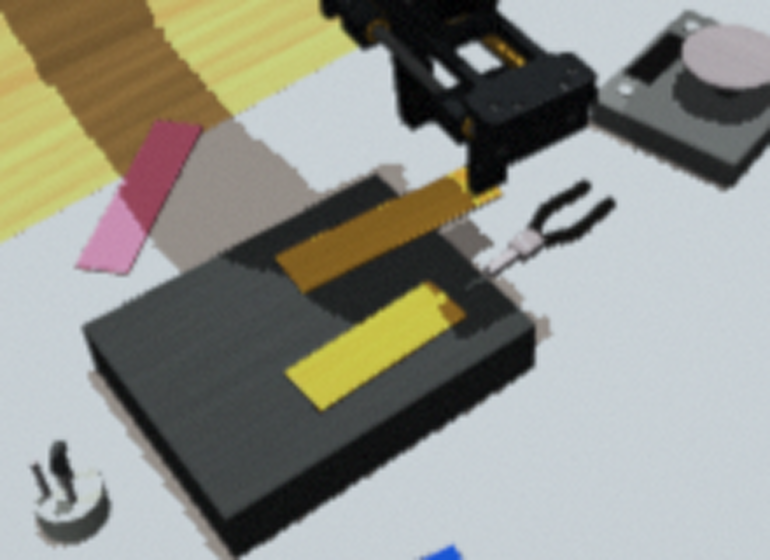

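Emit:
{"fn": "servo_tool", "kwargs": {"deltas": [{"dx":0,"dy":0,"dz":0.2,"ax":0,"ay":0,"az":0,"hand":60},{"dx":0,"dy":0,"dz":0.4,"ax":0,"ay":0,"az":0,"hand":60},{"dx":0,"dy":0,"dz":0.6,"ax":0,"ay":0,"az":0,"hand":60},{"dx":0,"dy":0,"dz":0.75,"ax":0,"ay":0,"az":0,"hand":60},{"dx":0,"dy":0,"dz":0.85,"ax":0,"ay":0,"az":0,"hand":60},{"dx":0,"dy":0,"dz":0.85,"ax":0,"ay":0,"az":0,"hand":60},{"dx":0,"dy":0,"dz":0.85,"ax":0,"ay":0,"az":0,"hand":60}]}}

```text
clock: 25.65
tool_pos: [0.5288, -0.0448, 0.0262]
eef_rot: [0.758, 0.652, 0.0, 0.0]
contact_force: [0.0, 0.2, 0.5]
opening: 0.679
```

```bash
python3 go.py 0.5279 -0.0455 0.0255; python3 blank.py 15 .043;python3 - <<'E'
import cv2
a=cv2.imread("pics/scene15.png")[150:310,170:390]; cv2.imwrite("pics/s15c.png",cv2.resize(a,None,fx=3.5,fy=3.5,interpolation=cv2.INTER_CUBIC))
E
```

```text
t 25.65 pos [ 0.5288 -0.0448  0.0262] jawdeg -8.6 tilt [0.0005 0.    ] F [0.  0.2 0.5] open mm 59.8
q [-0.01  0.92  0.02  1.99 -0.06  0.23 -0.09]
d units [-0.014 -0.014  0.011] a units [ 0.005 -0.001 -0.001] dist mm 1.338315705259916
top px [378. 190.] cen [ 0.5844 -0.1649] rect [ 584.  -165.7] [80.1 36.2] 88.9 pca 87.7 z 0.0446
top px [374. 216.] cen [ 0.5117 -0.1517] rect [ 511.7 -151.3] [35.8 19.2] 0.1 pca 179.2 z 0.0437
scene px [315. 184.] cen [0.5021 0.0265] rect [502.   26.8] [13.5 39.1] 80.0 pca 169.9 z 0.1239
scene px [275. 217.] cen [ 0.5195 -0.105 ] rect [ 519.8 -102.3] [116.3  41.1] 83.1 pca 82.4 z 0.0432
scene px [277. 248.] cen [ 0.5868 -0.1546] rect [ 586.3 -153.2] [103.   38.7] 87.7 pca 87.8 z 0.0434
```

View pics/s15c.png

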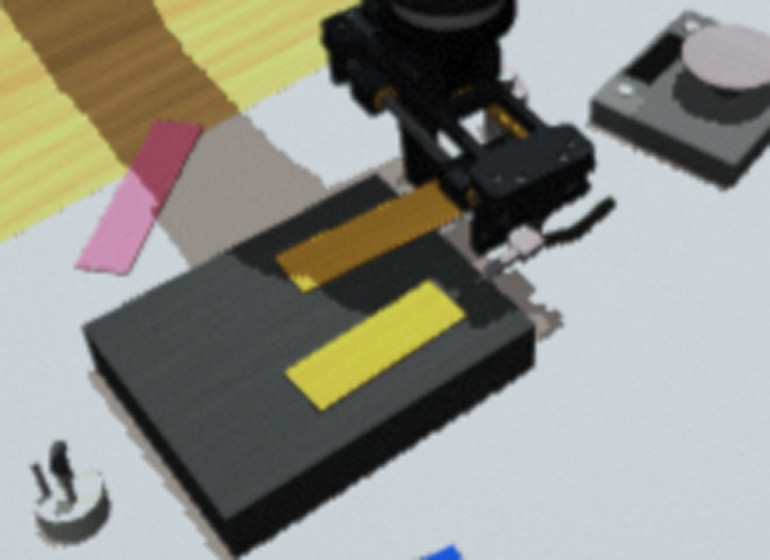

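Emit:
{"fn": "servo_tool", "kwargs": {"deltas": [{"dx":0,"dy":0,"dz":0,"ax":0,"ay":0,"az":0,"hand":50},{"dx":0,"dy":0,"dz":0,"ax":0,"ay":0,"az":0,"hand":44},{"dx":0,"dy":0,"dz":0,"ax":0,"ay":0,"az":0,"hand":40},{"dx":0,"dy":0,"dz":0,"ax":0,"ay":0,"az":0,"hand":37},{"dx":0,"dy":0,"dz":0,"ax":0,"ay":0,"az":0,"hand":34},{"dx":0,"dy":0,"dz":0,"ax":0,"ay":0,"az":0,"hand":28},{"dx":0,"dy":0,"dz":0,"ax":0,"ay":0,"az":0,"hand":20},{"dx":0,"dy":0,"dz":0,"ax":0,"ay":0,"az":0,"hand":20},{"dx":0,"dy":0,"dz":0,"ax":0,"ay":0,"az":0,"hand":20}], "newtons": 55}}

```text
clock: 26.88
tool_pos: [0.5285, -0.0448, 0.0259]
eef_rot: [0.758, 0.652, -0.0, -0.0]
contact_force: [0.0, 0.0, 0.7]
opening: 0.358
```

```bash
python3 go.py 0.5279 -0.0455 0.1
```

```text
t 26.88 pos [ 0.5285 -0.0448  0.0259] jawdeg -8.61 tilt [-0.0002  0.0001] F [0.  0.  0.7] open mm 31.6
q [-0.01  0.92  0.02  1.99 -0.06  0.23 -0.09]
d units [-0.013 -0.008 -1.235] a units [-0.002 -0.001 -0.001] dist mm 74.09501227713145
```

Emit:
{"fn": "servo_tool", "kwargs": {"deltas": [{"dx":0,"dy":0,"dz":-0.05,"ax":0,"ay":0,"az":0,"hand":20},{"dx":0,"dy":0,"dz":-0.15,"ax":0,"ay":0,"az":0,"hand":20},{"dx":0,"dy":0,"dz":-0.3,"ax":0,"ay":0,"az":0,"hand":20},{"dx":0,"dy":0,"dz":-0.5,"ax":0,"ay":0,"az":0,"hand":20},{"dx":0,"dy":0,"dz":-0.7,"ax":0,"ay":0,"az":0,"hand":20},{"dx":0,"dy":0,"dz":-0.9,"ax":0,"ay":0,"az":0,"hand":20},{"dx":0,"dy":0,"dz":-1.1,"ax":0,"ay":0,"az":0,"hand":20},{"dx":0,"dy":0,"dz":-1.23,"ax":0,"ay":0,"az":0,"hand":20},{"dx":0,"dy":0,"dz":-1.23,"ax":0,"ay":0,"az":0,"hand":20}]}}

```text
clock: 28.0
tool_pos: [0.529, -0.0448, 0.1004]
eef_rot: [0.758, 0.652, 0.0, 0.0]
contact_force: [-0.3, 0.7, -1.1]
opening: 0.361
```

```bash
python3 go.py 0.5279 -0.0455 0.1; python3 blank.py 16;python3 - <<'E'
import cv2
a=cv2.imread("pics/scene16.png")[120:300,190:410]; cv2.imwrite("pics/s16c.png",cv2.resize(a,None,fx=3.3,fy=3.3,interpolation=cv2.INTER_CUBIC))
E
```

```text
t 28.0 pos [ 0.529  -0.0448  0.1004] jawdeg -8.61 tilt [0.0012 0.    ] F [-0.3  0.7 -1.1] open mm 31.8
q [-0.02  0.78  0.03  1.97 -0.06  0.39 -0.09]
d units [-0.014 -0.016  0.006] a units [ 0.011 -0.002 -0.001] dist mm 1.3323225549236142
top px [380. 190.] cen [ 0.5839 -0.1703] rect [ 583.8 -170.8] [69.8 35.4] 86.3 pca 87.0 z 0.0443
top px [375. 214.] cen [ 0.5137 -0.1454] rect [ 512.8 -144.8] [33.2 38.2] 89.1 pca 27.6 z 0.1165
scene px [273. 148.] cen [ 0.4811 -0.0665] rect [464.5 -60.9] [ 30.5 101.5] 82.6 pca 173.0 z 0.18
scene px [274. 190.] cen [ 0.5207 -0.0995] rect [521.5 -87.1] [146.2  42.1] 86.5 pca 85.7 z 0.1166
scene px [277. 248.] cen [ 0.5869 -0.1547] rect [ 586.5 -153.1] [103.3  38.5] 87.7 pca 87.9 z 0.0433
```

View pics/s16c.png

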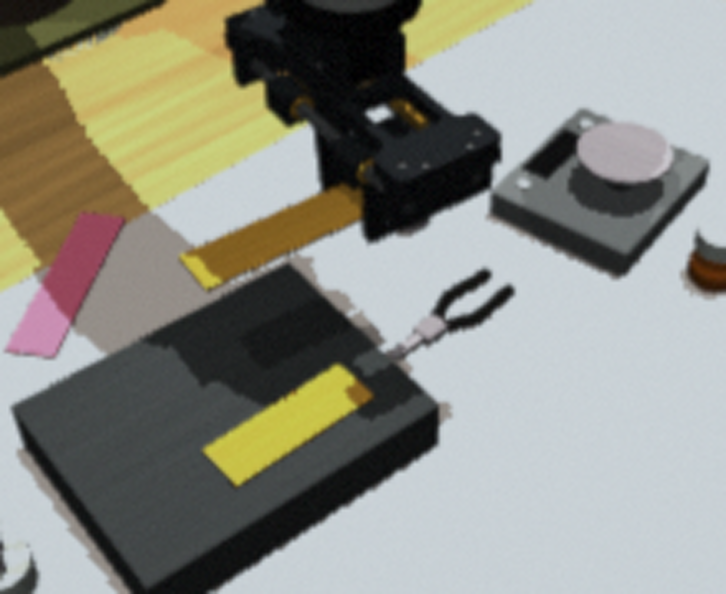

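```bash
cat > tilt.py <<'E'
from h import *
import sys
T=r.get_state()['tool_pos']; print(np.round(T,4))
for n in ["scene","top"]:
    p,d=eyes.snapshot(n); m=eyes.camera_model(n); hsv=cv2.cvtColor(p,cv2.COLOR_RGB2HSV)
    v,u=np.mgrid[0:400,0:640]
    P=depthpts(m,d,np.c_[u.ravel(),v.ravel()]).reshape(400,640,3)
    rel=P-T; ax=np.array([.15,.989]); s=rel[...,:2]@ax; w=rel[...,:2]@np.array([.989,-.15])
    g=(d>0)&(abs(rel[...,2]-.016)<.03)&(abs(w)<.024)&(s>-.13)&(s<.04)&(hsv[...,1]>90)&(hsv[...,0]<38)
    Q=P[g]; S=s[g]; W=w[g]
    A=np.c_[np.ones(len(Q)),S,W]; c,*_=np.linalg.lstsq(A,Q[:,2],rcond=None)
    for _ in range(3):
        k=abs(Q[:,2]-A@c)<.004; c,*_=np.linalg.lstsq(A[k],Q[k,2],rcond=None)
    # in-plane extents
    print(n,k.sum(),"z0-tool",round(c[0]-T[2],4),"slope along",round(c[1],4),"across",round(c[2],4),"s range",np.round(np.percentile(S[k],[0,.5,99.5,100]),4),"w range",np.round(np.percentile(W[k],[1,50,99]),4))
    lo=(S[k]<-.08); print("  w mid far",np.round([W[k][lo].min(),W[k][lo].max()],4))
E
python3 tilt.py
```

```text
[ 0.5285 -0.0448  0.0996]
scene 694 z0-tool 0.0175 slope along 0.0143 across 0.0005 s range [-0.1153 -0.1151 -0.0004  0.0011] w range [-0.0161  0.0013  0.018 ]
  w mid far [-0.0173  0.019 ]
top 151 z0-tool 0.0166 slope along -0.0017 across 0.013 s range [-0.1172 -0.1171 -0.083  -0.0827] w range [-0.019  -0.0005  0.0138]
  w mid far [-0.0195  0.014 ]
```

```bash
python3 go.py 0.5748 0.2184 0.1
```

```text
t 28.2 pos [ 0.5283 -0.0448  0.0993] jawdeg -8.6 tilt [-0.0009  0.0001] F [-0.6 -0.3 -1.2] open mm 31.9
q [-0.02  0.79  0.03  1.97 -0.06  0.39 -0.09]
d units [ 4.453  0.11  -0.012] a units [-0.009  0.    -0.001] dist mm 267.2606630338857
```

Emit:
{"fn": "servo_tool", "kwargs": {"deltas": [{"dx":0.15,"dy":0,"dz":-0.02,"ax":0,"ay":0,"az":0,"hand":20},{"dx":0.45,"dy":0.01,"dz":-0.02,"ax":0,"ay":0,"az":0,"hand":20},{"dx":0.9,"dy":0.02,"dz":-0.02,"ax":0,"ay":0,"az":0,"hand":20},{"dx":1.4,"dy":0.03,"dz":-0.02,"ax":0,"ay":0,"az":0,"hand":20},{"dx":1.9,"dy":0.04,"dz":-0.02,"ax":0,"ay":0,"az":0,"hand":20},{"dx":2.4,"dy":0.06,"dz":-0.02,"ax":0,"ay":0,"az":0,"hand":20},{"dx":2.9,"dy":0.07,"dz":-0.02,"ax":0,"ay":0,"az":0,"hand":20},{"dx":3.4,"dy":0.08,"dz":-0.02,"ax":0,"ay":0,"az":0,"hand":20},{"dx":3.8,"dy":0.1,"dz":-0.02,"ax":0,"ay":0,"az":0,"hand":20},{"dx":4.1,"dy":0.11,"dz":-0.02,"ax":0,"ay":0,"az":0,"hand":20}]}}

```text
clock: 29.45
tool_pos: [0.5714, 0.2006, 0.1007]
eef_rot: [0.757, 0.653, 0.0, -0.001]
contact_force: [0.4, -0.0, -0.8]
opening: 0.358
```

Emit:
{"fn": "servo_tool", "kwargs": {"deltas": [{"dx":0.2,"dy":0,"dz":0,"ax":0,"ay":0,"az":0,"hand":20},{"dx":0.33,"dy":0,"dz":0,"ax":0,"ay":0,"az":0,"hand":20},{"dx":0.35,"dy":0,"dz":0,"ax":0,"ay":0,"az":0,"hand":20},{"dx":0.35,"dy":0,"dz":0,"ax":0,"ay":0,"az":0,"hand":20},{"dx":0.35,"dy":0,"dz":0,"ax":0,"ay":0,"az":0,"hand":20}]}}

```text
clock: 30.08
tool_pos: [0.5752, 0.2172, 0.101]
eef_rot: [0.759, 0.652, -0.0, 0.0]
contact_force: [0.3, -0.8, -0.9]
opening: 0.363
```

```bash
python3 go.py 0.5748 0.2184 0.046; python3 tilt.py; python3 - <<'E'
from h import *
p,d=eyes.snapshot("scene"); cv2.imwrite("pics/s17c.png",cv2.resize(p[90:250,270:470,::-1],None,fx=3.5,fy=3.5,interpolation=cv2.INTER_CUBIC))
E
```

```text
t 30.07 pos [0.5752 0.2172 0.101 ] jawdeg -8.68 tilt [-0.0001 -0.0005] F [ 0.3 -0.8 -0.9] open mm 32.0
q [-0.5   0.86  0.12  1.71 -0.17  0.58 -0.44]
d units [ 0.019 -0.009  0.916] a units [-0.     0.005 -0.013] dist mm 54.978177790388685
[0.5752 0.2172 0.101 ]
scene 505 z0-tool 0.0176 slope along 0.0148 across -0.0003 s range [-0.116  -0.1148  0.0189  0.0254] w range [-0.0161  0.0008  0.0179]
  w mid far [-0.0165  0.018 ]
top 498 z0-tool 0.0177 slope along 0.0136 across 0.0154 s range [-0.1165 -0.1156 -0.014  -0.0136] w range [-0.0176 -0.0013  0.0151]
  w mid far [-0.0185  0.0149]
```

View pics/s17c.png

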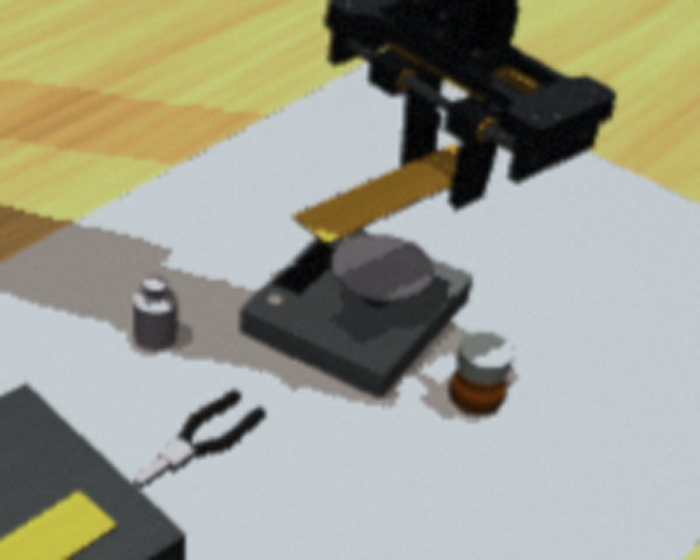

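Emit:
{"fn": "servo_tool", "kwargs": {"deltas": [{"dx":0.01,"dy":0,"dz":0.15,"ax":0,"ay":0,"az":0,"hand":20},{"dx":0.015,"dy":0,"dz":0.35,"ax":0,"ay":0,"az":0,"hand":20},{"dx":0.015,"dy":0,"dz":0.55,"ax":0,"ay":0,"az":0,"hand":20},{"dx":0.015,"dy":0,"dz":0.75,"ax":0,"ay":0,"az":0,"hand":20},{"dx":0.015,"dy":0,"dz":0.87,"ax":0,"ay":0,"az":0,"hand":20},{"dx":0.015,"dy":0,"dz":0.91,"ax":0,"ay":0,"az":0,"hand":20},{"dx":0.015,"dy":0,"dz":0.91,"ax":0,"ay":0,"az":0,"hand":20},{"dx":0.015,"dy":0,"dz":0.91,"ax":0,"ay":0,"az":0,"hand":20}]}}

```text
clock: 31.22
tool_pos: [0.5756, 0.2192, 0.0468]
eef_rot: [0.758, 0.652, 0.0, 0.0]
contact_force: [-0.4, 0.1, -0.5]
opening: 0.363
```

```bash
python3 go.py 0.5748 0.2184 0.041; python3 tilt.py
```

```text
t 31.23 pos [0.5756 0.2192 0.0468] jawdeg -8.61 tilt [0.0008 0.0004] F [-0.4  0.1 -0.5] open mm 32.0
q [-0.49  0.94  0.1   1.73 -0.18  0.48 -0.43]
d units [-0.015 -0.011  0.096] a units [ 0.007 -0.005 -0.002] dist mm 5.868017837553364
[0.5756 0.2192 0.0468]
scene 516 z0-tool 0.0175 slope along 0.0172 across 0.0035 s range [-0.1168 -0.1162  0.0192  0.0211] w range [-0.0168  0.0006  0.0184]
  w mid far [-0.0172  0.0185]
top 433 z0-tool 0.0176 slope along 0.0142 across 0.0142 s range [-0.1174 -0.1161 -0.0156 -0.0149] w range [-0.0177 -0.0019  0.015 ]
  w mid far [-0.0185  0.0154]
```

Emit:
{"fn": "servo_tool", "kwargs": {"deltas": [{"dx":0,"dy":0,"dz":0.03,"ax":0,"ay":0,"az":0,"hand":20},{"dx":0,"dy":0,"dz":0.055,"ax":0,"ay":0,"az":0,"hand":20},{"dx":0,"dy":0,"dz":0.075,"ax":0,"ay":0,"az":0,"hand":20},{"dx":0,"dy":0,"dz":0.08,"ax":0,"ay":0,"az":0,"hand":20},{"dx":0,"dy":0,"dz":0.08,"ax":0,"ay":0,"az":0,"hand":20}]}}

```text
clock: 31.95
tool_pos: [0.5752, 0.219, 0.0415]
eef_rot: [0.758, 0.652, -0.0, -0.0]
contact_force: [-0.5, -0.2, -0.8]
opening: 0.361
```

Emit:
{"fn": "servo_tool", "kwargs": {"deltas": [{"dx":0,"dy":0,"dz":0.01,"ax":0,"ay":0,"az":0,"hand":20},{"dx":0,"dy":0,"dz":0.018,"ax":0,"ay":0,"az":0,"hand":20},{"dx":0,"dy":0,"dz":0.018,"ax":0,"ay":0,"az":0,"hand":20},{"dx":0,"dy":0,"dz":0.018,"ax":0,"ay":0,"az":0,"hand":20}]}}

```text
clock: 32.45
tool_pos: [0.5753, 0.2191, 0.0408]
eef_rot: [0.758, 0.652, 0.0, -0.0]
contact_force: [-1.3, -0.5, 4.5]
opening: 0.359
```

```bash
python3 go.py 0.5748 0.2184 0.041; python3 tilt.py
```

```text
t 32.45 pos [0.5753 0.2191 0.0408] jawdeg -8.61 tilt [0.0001 0.0002] F [-1.3 -0.5  4.5] open mm 31.6
q [-0.49  0.95  0.1   1.73 -0.18  0.47 -0.43]
d units [-0.013 -0.006 -0.004] a units [ 0.001 -0.002 -0.002] dist mm 0.8665653051826355
[0.5753 0.2191 0.0408]
scene 513 z0-tool 0.0175 slope along -0.0079 across 0.0047 s range [-0.1168 -0.1157  0.0181  0.0199] w range [-0.0191  0.0005  0.0188]
  w mid far [-0.0169  0.0186]
top 427 z0-tool 0.0173 slope along -0.0168 across -0.0001 s range [-0.1167 -0.1162 -0.0155 -0.0145] w range [-0.0178 -0.0015  0.0145]
  w mid far [-0.0185  0.0151]
```

Emit:
{"fn": "servo_tool", "kwargs": {"deltas": [{"dx":0,"dy":0,"dz":0,"ax":0,"ay":0,"az":0,"hand":34},{"dx":0,"dy":0,"dz":0,"ax":0,"ay":0,"az":0,"hand":38},{"dx":0,"dy":0,"dz":0,"ax":0,"ay":0,"az":0,"hand":45},{"dx":0,"dy":0,"dz":0,"ax":0,"ay":0,"az":0,"hand":55},{"dx":0,"dy":0,"dz":0,"ax":0,"ay":0,"az":0,"hand":60},{"dx":0,"dy":0,"dz":0,"ax":0,"ay":0,"az":0,"hand":60}]}}

```text
clock: 33.3
tool_pos: [0.5753, 0.219, 0.0404]
eef_rot: [0.758, 0.652, 0.0, 0.0]
contact_force: [-0.1, -0.1, -0.2]
opening: 0.678
```

```bash
python3 go.py 0.5748 0.2184 0.13; python3 tilt.py;  python3 - <<'E'
from h import *
p,d=eyes.snapshot("scene"); cv2.imwrite("pics/s18c.png",cv2.resize(p[90:250,270:470,::-1],None,fx=3.5,fy=3.5,interpolation=cv2.INTER_CUBIC))
E
```

```text
t 33.3 pos [0.5753 0.219  0.0404] jawdeg -8.61 tilt [0. 0.] F [-0.1 -0.1 -0.2] open mm 59.7
q [-0.49  0.95  0.1   1.73 -0.18  0.47 -0.43]
d units [-0.012 -0.006 -1.493] a units [ 0.    -0.    -0.001] dist mm 89.56965998373008
[0.5753 0.219  0.0404]
scene 538 z0-tool 0.0179 slope along 0.0007 across 0.0091 s range [-0.1166 -0.1158  0.0223  0.024 ] w range [-0.0167  0.0014  0.0183]
  w mid far [-0.0165  0.0184]
top 426 z0-tool 0.0186 slope along 0.0038 across 0.0177 s range [-0.1164 -0.1157 -0.0158 -0.0146] w range [-0.0178 -0.002   0.0147]
  w mid far [-0.0184  0.0151]
```

View pics/s18c.png

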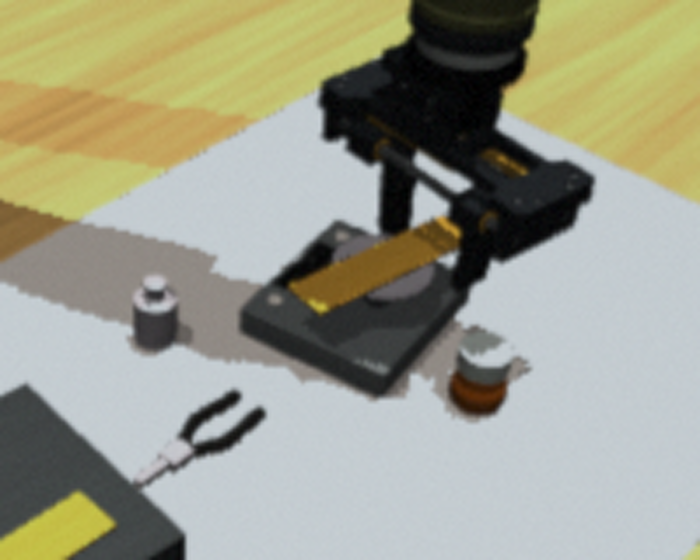

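The blank lies flat on the pan with both fingers clear of it. I'll lift straight up, then back away.

Emit:
{"fn": "servo_tool", "kwargs": {"deltas": [{"dx":0,"dy":0,"dz":-0.1,"ax":0,"ay":0,"az":0,"hand":60},{"dx":0,"dy":0,"dz":-0.4,"ax":0,"ay":0,"az":0,"hand":60},{"dx":0,"dy":0,"dz":-0.9,"ax":0,"ay":0,"az":0,"hand":60},{"dx":0,"dy":0,"dz":-1.5,"ax":0,"ay":0,"az":0,"hand":60},{"dx":0.3,"dy":0,"dz":-2.0,"ax":0,"ay":0,"az":0,"hand":60},{"dx":0.9,"dy":-0.2,"dz":-2.3,"ax":0,"ay":0,"az":0,"hand":60},{"dx":1.6,"dy":-0.5,"dz":-2.3,"ax":0,"ay":0,"az":0,"hand":60},{"dx":2.2,"dy":-0.8,"dz":-2.3,"ax":0,"ay":0,"az":0,"hand":60},{"dx":2.5,"dy":-1.0,"dz":-2.3,"ax":0,"ay":0,"az":0,"hand":60},{"dx":2.5,"dy":-1.0,"dz":-2.3,"ax":0,"ay":0,"az":0,"hand":60}]}}

```text
clock: 34.7
tool_pos: [0.5374, 0.3776, 0.1789]
eef_rot: [0.757, 0.653, 0.0, -0.0]
contact_force: [0.4, -1.1, -0.9]
opening: 0.681
```

```bash
python3 go.py 0.6 0.3 0.13; python3 blank.py 19 .058; python3 - <<'E'
from h import *
for n in ["scene","top"]:
    p,d=eyes.snapshot(n); m=eyes.camera_model(n); hsv=cv2.cvtColor(p,cv2.COLOR_RGB2HSV)
    if n=="scene": cv2.imwrite("pics/s19c.png",cv2.resize(p[90:250,270:470,::-1],None,fx=3.5,fy=3.5,interpolation=cv2.INTER_CUBIC))
    v,u=np.mgrid[0:400,0:640]
    P=depthpts(m,d,np.c_[u.ravel(),v.ravel()]).reshape(400,640,3)
    g=(d>0)&(abs(P[...,2]-.058)<.012)&(abs(P[...,0]-.568)<.06)&(abs(P[...,1]-.172)<.09)&(hsv[...,1]>90)&(hsv[...,0]<38)
    Q=P[g]; c,*_=np.linalg.lstsq(np.c_[np.ones(len(Q)),Q[:,:2]-Q[:,:2].mean(0)],Q[:,2],rcond=None); print(n,len(Q),"strip z",c)
    w=(d>0)&(abs(P[...,0]-.47)<.03)&(abs(P[...,1]-.05)<.03)&(P[...,2]>.045)&(P[...,2]<.07); print(" weight knob",P[w].mean(0),P[w][:,2].max())
E
```

```text
t 34.7 pos [0.5374 0.3776 0.1789] jawdeg -8.45 tilt [-0.0001  0.0006] F [ 0.4 -1.1 -0.9] open mm 60.0
q [-0.78  0.81  0.18  1.53 -0.18  0.82 -0.67]
d units [-1.126  1.222  0.815] a units [-0.002 -0.006  0.024] dist mm 111.04834917947424
top px [375. 190.] cen [ 0.583  -0.1543] rect [ 583.3 -153.9] [98.9 34.4] 85.8 pca 87.3 z 0.044
top px [256. 196.] cen [0.5666 0.172 ] rect [566.4 172. ] [139.6  33.9] 81.5 pca 80.8 z 0.0585
scene px [378. 165.] cen [0.5695 0.1708] rect [569.  173.5] [140.9  37.8] 81.0 pca 80.9 z 0.0584
scene px [277. 248.] cen [ 0.5971 -0.1624] rect [ 597.  -160.6] [100.1  36.6] 87.2 pca 87.3 z 0.0433
scene 544 strip z [ 0.05827379  0.00341193 -0.001806  ]
 weight knob [0.47335365 0.05188472 0.05037712] 0.053725791183987126
top 555 strip z [ 0.05858992 -0.00650877 -0.00462056]
 weight knob [0.46744947 0.0507061  0.05101334] 0.054363100883195736
```

View pics/s19c.png

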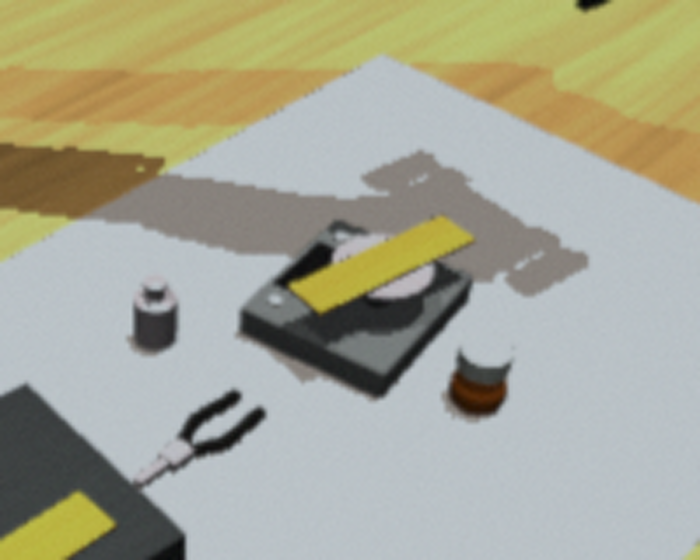

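```bash
python3 -c "
from plant import r
print(r.finish_job()); print(r.get_state()['clock'])"
```

```text
the job is handed in; nothing more can be done
None
the job is handed in; nothing more can be done
```

I moved the check weight off the pan and stood it upright on the bench. Then I pushed the long brass blank about 50 mm out past the plate's clear end with closed fingertips, lifted it by that end and laid it on the pan. I handed the job in at about 35 s; no verdict is reported.

**Last checks before hand-in:**
- **Long blank:** its centre is within about 1 mm of the pan's centre in both cameras. It is flat (slope under 0.01 rad), with its top at 58 mm as expected. The gripper was clear of everything.
- **Check weight:** it stands upright near (0.47, 0.05), about 15 cm from the pan.
- **Objects to leave alone:** the short blank measured as unmoved until the hand-in check. The burr stand, pliers and jar looked unmoved in the pictures but I did not measure them again.

**What disagreed:**
- **Fingertip height:** the reported tool height matched the fingertips themselves, not a point 25 mm behind them. My first push therefore passed over the blank without touching it. I touched off on the blank to correct this and then pushed again successfully.
- **Camera offset:** the two cameras differ by 2–5 mm in x, so I averaged them to aim and did the final centring check in each camera separately.

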